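Test the button modules and load the rack

TASK

Test every button module on the bench by pressing its white key gently until you feel it snap over; a good key then stays down, a soft one never snaps and creeps part of the way back up. Slide each good module, key left down, tongue first and fully home into a free slot of the rack, and lay each soft one flat on the floor of the plywood reject tray. Leave the other things on the bench where they are.

Things in the scene. Friction and masses are not known exactly. Their poses are not given: they have to be found in the camera images.
- mod_a: button module, one of up to 5 alike (None: absent): flat grey plate 130 x 50 x 8 mm, 0.2 kg. Origin: centre of its underside; x along it to the tongue (front end, brass pad), z up. Upright black grip rib at the rear, centre x = -49 mm, 28 mm long in x, 20 wide in y, top 50 mm above the underside. White key, 26 mm across, at x = y = 0: top 28 mm above the underside, 20 when down; black collar 34 mm across, 12 high
- mod_b: button module, one of up to 5 alike (None: absent): flat grey plate 130 x 50 x 8 mm, 0.2 kg. Origin: centre of its underside; x along it to the tongue (front end, brass pad), z up. Upright black grip rib at the rear, centre x = -49 mm, 28 mm long in x, 20 wide in y, top 50 mm above the underside. White key, 26 mm across, at x = y = 0: top 28 mm above the underside, 20 when down; black collar 34 mm across, 12 high
- mod_c: button module, one of up to 5 alike (None: absent): flat grey plate 130 x 50 x 8 mm, 0.2 kg. Origin: centre of its underside; x along it to the tongue (front end, brass pad), z up. Upright black grip rib at the rear, centre x = -49 mm, 28 mm long in x, 20 wide in y, top 50 mm above the underside. White key, 26 mm across, at x = y = 0: top 28 mm above the underside, 20 when down; black collar 34 mm across, 12 high
- mod_d: button module, one of up to 5 alike (None: absent): flat grey plate 130 x 50 x 8 mm, 0.2 kg. Origin: centre of its underside; x along it to the tongue (front end, brass pad), z up. Upright black grip rib at the rear, centre x = -49 mm, 28 mm long in x, 20 wide in y, top 50 mm above the underside. White key, 26 mm across, at x = y = 0: top 28 mm above the underside, 20 when down; black collar 34 mm across, 12 high
- mod_e: button module, one of up to 5 alike (None: absent): flat grey plate 130 x 50 x 8 mm, 0.2 kg. Origin: centre of its underside; x along it to the tongue (front end, brass pad), z up. Upright black grip rib at the rear, centre x = -49 mm, 28 mm long in x, 20 wide in y, top 50 mm above the underside. White key, 26 mm across, at x = y = 0: top 28 mm above the underside, 20 when down; black collar 34 mm across, 12 high
- key_a (a joint): depth of the key of mod_a: 0 up, 0.008 m fully down. Good key: holds out to 4.6 N, then gives way, snaps over within 4.4 mm, drops to the bottom by itself and stays down when let go (about 3.7 N would raise it). Soft key: 0.3 N rising steadily to 3.5 N at the bottom, no snap, creeps back up to only 3 to 4 mm when let go. Untested, good and soft look alike; any may be either
- key_b (a joint): depth of the key of mod_b: 0 up, 0.008 m fully down. Good key: holds out to 4.6 N, then gives way, snaps over within 4.4 mm, drops to the bottom by itself and stays down when let go (about 3.7 N would raise it). Soft key: 0.3 N rising steadily to 3.5 N at the bottom, no snap, creeps back up to only 3 to 4 mm when let go. Untested, good and soft look alike; any may be either
- key_c (a joint): depth of the key of mod_c: 0 up, 0.008 m fully down. Good key: holds out to 4.6 N, then gives way, snaps over within 4.4 mm, drops to the bottom by itself and stays down when let go (about 3.7 N would raise it). Soft key: 0.3 N rising steadily to 3.5 N at the bottom, no snap, creeps back up to only 3 to 4 mm when let go. Untested, good and soft look alike; any may be either
- key_d (a joint): depth of the key of mod_d: 0 up, 0.008 m fully down. Good key: holds out to 4.6 N, then gives way, snaps over within 4.4 mm, drops to the bottom by itself and stays down when let go (about 3.7 N would raise it). Soft key: 0.3 N rising steadily to 3.5 N at the bottom, no snap, creeps back up to only 3 to 4 mm when let go. Untested, good and soft look alike; any may be either
- key_e (a joint): depth of the key of mod_e: 0 up, 0.008 m fully down. Good key: holds out to 4.6 N, then gives way, snaps over within 4.4 mm, drops to the bottom by itself and stays down when let go (about 3.7 N would raise it). Soft key: 0.3 N rising steadily to 3.5 N at the bottom, no snap, creeps back up to only 3 to 4 mm when let go. Untested, good and soft look alike; any may be either
- slot0 (a point): slot 0 of the rack (the right one as the robot sees it, at -y): 55 mm wide, 12 mm high, back stop 42 mm inside the mouth, its floor is the bench. The point lies on the bench where a module's origin is when fully home (tongue at the back stop), 23 mm in front of the mouth; x = direction of insertion, and the module's x must point the same way
- slot1 (a point): slot 1 of the rack (the middle one): 55 mm wide, 12 mm high, back stop 42 mm inside the mouth, its floor is the bench. The point lies on the bench where a module's origin is when fully home (tongue at the back stop), 23 mm in front of the mouth; x = direction of insertion, and the module's x must point the same way
- slot2 (a point): slot 2 of the rack (the left one, at +y): 55 mm wide, 12 mm high, back stop 42 mm inside the mouth, its floor is the bench. The point lies on the bench where a module's origin is when fully home (tongue at the back stop), 23 mm in front of the mouth; x = direction of insertion, and the module's x must point the same way
- rack: fixed low aluminium module rack, 235 mm wide (y), 70 mm deep (x), 18 mm high, with three level slots side by side, 80 mm apart, opening towards the robot (its -x). Origin on the bench, mid-width, 30 mm behind the mouths
- tray_in (a point): centre of the inner floor of the plywood reject tray, a fixed open box 180 x 180 mm outside, walls 5 mm thick and 24 mm high, inside 170 x 170 mm, floor 5 mm above the bench; axes along its sides, x roughly away from the robot. It holds two modules side by side, both lengthwise along x, about 90 mm apart
- tape: roll of masking tape lying flat, 90 mm across, 24 mm high; a bystander, to be left where it is
- driver: screwdriver lying on the bench, about 200 mm long; a bystander, to be left where it is
- paint: small jar, 54 mm across, 60 mm high; a bystander, to be left where it is
- tin: small tin, 72 mm across, 75 mm high; a bystander, to be left where it is
- offcut: flat wood offcut, 50 x 120 x 20 mm; a bystander, to be left where it is
- stock: narrow cardboard carton, 30 x 100 x 30 mm; a bystander, to be left where it is
Mind the look-alikes: they are no part of the job. Leave any red look-alike of the mod_d alone. Leave any purple look-alike of the mod_e alone.

How it is judged:
At the end, for the whole second after the job is handed in: Each module is either good, its key down (over 6 mm), home in a slot (within 7 mm along and across, 6 mm in height, 0.12 rad), or soft, its key pressed and part-way back (1 to 6 mm), flat (0.15 rad) on the tray floor (10 mm), its centre within 62 (x), 64 mm (y) of the tray's; all at rest (linear speed of each of mod_a, mod_b, mod_c, mod_d, mod_e below 0.03 m/s and ((value of joint key_a above 0.006 m and ((x of mod_a in the frame of slot0 between -0.007 and 0.007 m and y of mod_a in the frame of slot0 between -0.007 and 0.007 m and z of mod_a in the frame of slot0 between -0.006 and 0.006 m and angle between the x axis of mod_a and the x axis of slot0, either way round below 0.12 rad) or (x of mod_a in the frame of slot1 between -0.007 and 0.007 m and y of mod_a in the frame of slot1 between -0.007 and 0.007 m and z of mod_a in the frame of slot1 between -0.006 and 0.006 m and angle between the x axis of mod_a and the x axis of slot1, either way round below 0.12 rad) or (x of mod_a in the frame of slot2 between -0.007 and 0.007 m and y of mod_a in the frame of slot2 between -0.007 and 0.007 m and z of mod_a in the frame of slot2 between -0.006 and 0.006 m and angle between the x axis of mod_a and the x axis of slot2, either way round below 0.12 rad))) or (value of joint key_a between 0.001 and 0.006 m and x of mod_a in the frame of tray_in between -0.062 and 0.062 m and y of mod_a in the frame of tray_in between -0.064 and 0.064 m and z of mod_a in the frame of tray_in between -0.01 and 0.01 m and angle between mod_a's own z axis and vertical below 0.15 rad)) and ((value of joint key_b above 0.006 m and ((x of mod_b in the frame of slot0 between -0.007 and 0.007 m and y of mod_b in the frame of slot0 between -0.007 and 0.007 m and z of mod_b in the frame of slot0 between -0.006 and 0.006 m and angle between the x axis of mod_b and the x axis of slot0, either way round below 0.12 rad) or (x of mod_b in the frame of slot1 between -0.007 and 0.007 m and y of mod_b in the frame of slot1 between -0.007 and 0.007 m and z of mod_b in the frame of slot1 between -0.006 and 0.006 m and angle between the x axis of mod_b and the x axis of slot1, either way round below 0.12 rad) or (x of mod_b in the frame of slot2 between -0.007 and 0.007 m and y of mod_b in the frame of slot2 between -0.007 and 0.007 m and z of mod_b in the frame of slot2 between -0.006 and 0.006 m and angle between the x axis of mod_b and the x axis of slot2, either way round below 0.12 rad))) or (value of joint key_b between 0.001 and 0.006 m and x of mod_b in the frame of tray_in between -0.062 and 0.062 m and y of mod_b in the frame of tray_in between -0.064 and 0.064 m and z of mod_b in the frame of tray_in between -0.01 and 0.01 m and angle between mod_b's own z axis and vertical below 0.15 rad)) and ((value of joint key_c above 0.006 m and ((x of mod_c in the frame of slot0 between -0.007 and 0.007 m and y of mod_c in the frame of slot0 between -0.007 and 0.007 m and z of mod_c in the frame of slot0 between -0.006 and 0.006 m and angle between the x axis of mod_c and the x axis of slot0, either way round below 0.12 rad) or (x of mod_c in the frame of slot1 between -0.007 and 0.007 m and y of mod_c in the frame of slot1 between -0.007 and 0.007 m and z of mod_c in the frame of slot1 between -0.006 and 0.006 m and angle between the x axis of mod_c and the x axis of slot1, either way round below 0.12 rad) or (x of mod_c in the frame of slot2 between -0.007 and 0.007 m and y of mod_c in the frame of slot2 between -0.007 and 0.007 m and z of mod_c in the frame of slot2 between -0.006 and 0.006 m and angle between the x axis of mod_c and the x axis of slot2, either way round below 0.12 rad))) or (value of joint key_c between 0.001 and 0.006 m and x of mod_c in the frame of tray_in between -0.062 and 0.062 m and y of mod_c in the frame of tray_in between -0.064 and 0.064 m and z of mod_c in the frame of tray_in between -0.01 and 0.01 m and angle between mod_c's own z axis and vertical below 0.15 rad)) and ((value of joint key_d above 0.006 m and ((x of mod_d in the frame of slot0 between -0.007 and 0.007 m and y of mod_d in the frame of slot0 between -0.007 and 0.007 m and z of mod_d in the frame of slot0 between -0.006 and 0.006 m and angle between the x axis of mod_d and the x axis of slot0, either way round below 0.12 rad) or (x of mod_d in the frame of slot1 between -0.007 and 0.007 m and y of mod_d in the frame of slot1 between -0.007 and 0.007 m and z of mod_d in the frame of slot1 between -0.006 and 0.006 m and angle between the x axis of mod_d and the x axis of slot1, either way round below 0.12 rad) or (x of mod_d in the frame of slot2 between -0.007 and 0.007 m and y of mod_d in the frame of slot2 between -0.007 and 0.007 m and z of mod_d in the frame of slot2 between -0.006 and 0.006 m and angle between the x axis of mod_d and the x axis of slot2, either way round below 0.12 rad))) or (value of joint key_d between 0.001 and 0.006 m and x of mod_d in the frame of tray_in between -0.062 and 0.062 m and y of mod_d in the frame of tray_in between -0.064 and 0.064 m and z of mod_d in the frame of tray_in between -0.01 and 0.01 m and angle between mod_d's own z axis and vertical below 0.15 rad)) and ((value of joint key_e above 0.006 m and ((x of mod_e in the frame of slot0 between -0.007 and 0.007 m and y of mod_e in the frame of slot0 between -0.007 and 0.007 m and z of mod_e in the frame of slot0 between -0.006 and 0.006 m and angle between the x axis of mod_e and the x axis of slot0, either way round below 0.12 rad) or (x of mod_e in the frame of slot1 between -0.007 and 0.007 m and y of mod_e in the frame of slot1 between -0.007 and 0.007 m and z of mod_e in the frame of slot1 between -0.006 and 0.006 m and angle between the x axis of mod_e and the x axis of slot1, either way round below 0.12 rad) or (x of mod_e in the frame of slot2 between -0.007 and 0.007 m and y of mod_e in the frame of slot2 between -0.007 and 0.007 m and z of mod_e in the frame of slot2 between -0.006 and 0.006 m and angle between the x axis of mod_e and the x axis of slot2, either way round below 0.12 rad))) or (value of joint key_e between 0.001 and 0.006 m and x of mod_e in the frame of tray_in between -0.062 and 0.062 m and y of mod_e in the frame of tray_in between -0.064 and 0.064 m and z of mod_e in the frame of tray_in between -0.01 and 0.01 m and angle between mod_e's own z axis and vertical below 0.15 rad))); the robot touches nothing.
It fails at once if a module's key is pressed with more than 30 N (contact force between any of key_a_c0, key_b_c0, key_c_c0, key_d_c0, key_e_c0 and the fingers above 30 N).
It fails at once if a bystander is moved by more than 30 mm (distance of any of tape, driver, paint, tin, offcut, stock from where it was at the start of the episode above 0.03 m).
Of mod_a, mod_b, mod_c, mod_d, mod_e only 4 to 5 are there at a start; the rules pass over those that are not, and their reading is None.
At some moment in a run one of mod_a, mod_b, mod_c, mod_d, mod_e may be knocked a few centimetres aside while the robot is not near it.
Once in a run the grip may slacken for a moment while it holds something.
It also fails if it takes over 210 s, if anything falls off the work surface, if the arm or the gripper's body presses on something with over 40 N, if the wrist force passes 120 N, or if a joint passes its speed limit or range.

ROBOT

A 7-joint arm with a two-finger parallel gripper is mounted at the origin on the work surface. World frame = base frame: x ahead of the robot, y to its left, z up, the work surface at z = 0. Lengths are in m, angles in rad, forces in N, time in s.
With the tool pointing down it reaches from about 0.4 to 0.85 m from the base axis. Payload 10.4 kg.
Tool frame: the origin (TCP) lies between the finger pads; the fingertips stand manip.finger_overhang ahead of it and the grasp point (between the pads) lies 11 mm behind it (manip.finger_overhang is the distance from the TCP to the fingertips, in m); x points along the fingers, z is the direction in which the jaws open and shut, and the axes are right-handed (so a half turn about x gives the same grasp; the last joint's range is limited). The gripper opens to 85 mm and grips with 20 to 120 N. Pads are 22 mm wide; open, the fingers measure 114 mm over their backs; the gripper's body (76 mm by 85 mm) begins 54 mm behind the grasp point. The pads swing forward as they close: fully open they stand 13 mm farther back than shut.
Start: joints at [-1.22, 0.332, -0.065, 1.46, 0.022, 1.35, -0.088], TCP at [0.228, 0.582, 0.239] pointing down, gripper open.
Joint ranges: [-2.6, 2.6], [-0.5, 2.12], [-1.47, 1.34], [0.16, 2.42], [-1.27, 4.41], [0.06, 2.06], [-2.6, 2.6]. Speed limits (rad/s): [2.22, 2.22, 2.79, 2.79, 3.14, 3.14, 3.14].

INTERFACE

Orientations are given as a unit quaternion [x, y, z, w].
In Python, from workcell import get_obs, camera, workorder, manip gives the robot as it stands. The module is installed in compiled form; this text tells all that it offers.
- The arm moves only by the tool play_rows, never from a script. Its argument "increments" is text: rows parted by semicolons, each of 4 numbers parted by spaces: the shift along the tool's x, y, z in m, then the turn about the tool's x in rad. A call has 1 to 20 rows; each row shifts and turns the pose as measured when the row begins, along the tool's axes as they then stand; what a row does not reach is not made up. A row lasts 1/10 s, in which the tool goes at most 50 mm and 8.59 degrees, less where a joint would pass 70% of its speed; a pose out of reach is approached as far as the arm can. A call is refused whole if a number of a shift passes 0.05 or a number of a turn 0.15, either way. A call with a gripper value outside its range is refused whole. "hand" is the gripper command: -1 is fully open, 1 is shut, values between are in proportion, set as the call begins (left out, the last holds). The fingers move at their own pace and stop on an object; "squeeze" is the grip in N (left out, the last holds). Time passes only in rows, so rows that do not move let the fingers close. It gives the time, the measured TCP pose, the force and the opening at its end, in the units of the state.
- get_obs(): the state, without advancing time (a new reading comes with each control period).
- camera(name): name is "scene" or "top"; returns a dict with "img" (400x640x3 uint8, blue, green, red), "fov_y" (degrees; the focal length in pixels is half the picture's height over the tangent of half this angle, whatever the lens; pixels are square), "cx", "cy" (the principal point, pixels), "distortion" ([k1, k2, p1, p2, k3] as OpenCV has them; the pictures are not rectified), "R" (3x3) and "t" (3): a world point X has camera coordinates R X + t. Camera axes: x right, y down, z forward; pixel columns grow to the right and rows downward; lengths in m; the calibration is good to about 2 mm. A picture is of the moment at which its call begins. There is no depth.
- workorder.hand_in(): hands the job in, once; it reports no verdict.
The state is a dict: "clock": time; "joint_pos": joint angles; "joint_velocities": joint speeds; "tau": joint torques, N m; "position": TCP position; "ee_rot": TCP orientation; "ft_force": force on the tool from outside, world axes, zero at the start; "torque": the same for the moment, N m; "grip_width": opening from 0.0 (shut) to 1.0 (fully open).
Only numpy, scipy, OpenCV 4.12 (cv2) and the standard library are available. Lean on these libraries where they do the work, as an engineer would, in place of code of your own. Each camera call takes 0.05 s, during which the arm holds its last target.

## Working session

There is one attempt and no reset: what is moved stays moved. The work goes in short steps, Python scripts to look and compute and a tool call to move; the robot and the scene stay as the last step left them, time stands still between calls to the robot, and variables do not carry over. Pictures are saved under pics/ and viewed, and the job is handed in when it is done.

Besides the shell and the picture viewer there is one more tool, called after ">>>" by a JSON object that holds its "name" and its "arguments". play_rows: Moves the arm, as the interface text tells. Its arguments: {"type":"object","properties":{"increments":{"type":"string"},"hand":{"type":"number"},"squeeze":{"type":"number"}},"required":["increments"]}

```bash
mkdir -p pics; python3 - <<'E'
from workcell import get_obs, camera, manip
import cv2,numpy as np
o=get_obs()
for k,v in o.items(): print(k,np.round(v,4))
print({a:getattr(manip,a) for a in dir(manip) if a[0]!='_'})
for n in('scene','top'):
    c=camera(n); cv2.imwrite(f'pics/{n}0.png',c['img']); print(n,c['fov_y'],c['cx'],c['cy'],c['distortion'],c['R'],c['t'])
E
```

```text
clock 0.0
joint_pos [-1.2196  0.3329 -0.0647  1.4609  0.0216  1.3499 -0.0885]
joint_velocities [-0.003   0.0005 -0.0009  0.0001 -0.0007 -0.0009 -0.0018]
tau [ 0.00000e+00 -6.25448e+01  4.94000e-02 -3.91607e+01  1.64000e-02
  9.90000e-03  0.00000e+00]
position [0.2281 0.5815 0.2385]
ee_rot [-0.3987  0.5846  0.3981  0.5838]
ft_force [-0.3006 -1.04   -0.4681]
torque [ 0.0201 -0.0061 -0.0032]
grip_width 1.0011
{'MotionError': <class 'workcell.MotionError'>, 'finger_overhang': 0.008}
scene 43.33886181979277 310.45067529497106 193.4110519156643 [0.00291683 0.         0.         0.         0.        ] [[ 0.28901266  0.95728422  0.00886552]
 [ 0.80540051 -0.23813074 -0.54279257]
 [-0.51749561  0.16401422 -0.83982   ]] [-0.06550475 -0.38641714  1.70180314]
top 57.69889642088065 314.27504251277554 199.94818910715307 [-0.03607048  0.          0.          0.          0.        ] [[ 0.01159839 -0.99993042 -0.00215314]
 [-0.99874413 -0.01147962 -0.04876861]
 [ 0.0487405   0.00271607 -0.99880778]] [-0.06794828  0.45535052  1.14851538]
```

View pics/scene0.png

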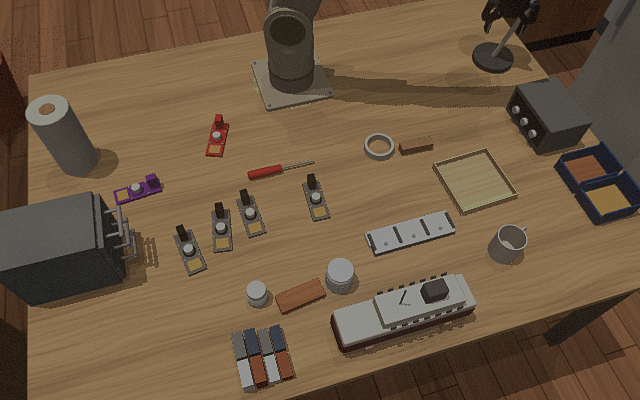

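View pics/top0.png

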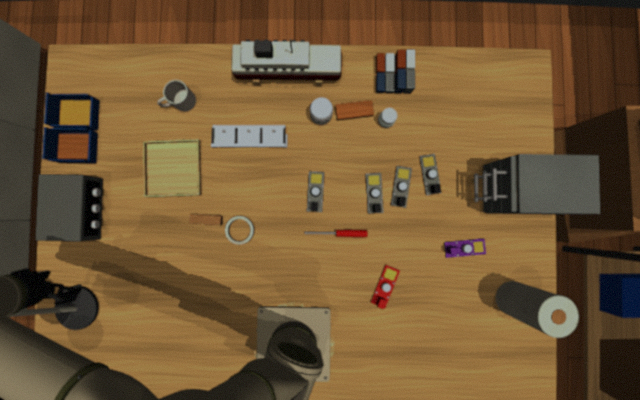

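```bash
cat > h.py <<'E'
import cv2,numpy as np
from workcell import get_obs, camera
from scipy.spatial.transform import Rotation as Ro
def cam(n):
    c=camera(n); f=200/np.tan(np.radians(c['fov_y']/2))
    c['K']=np.array([[f,0,c['cx']],[0,f,c['cy']],[0,0,1]]); c['D']=np.array(c['distortion'],float); c['R']=np.array(c['R']);c['t']=np.array(c['t']); return c
def ray(c,uv):
    p=cv2.undistortPoints(np.array(uv,float).reshape(-1,1,2),c['K'],c['D']).reshape(-1,2)
    d=np.c_[p,np.ones(len(p))]@c['R']; o=-c['R'].T@c['t']; return o,d
def onz(c,uv,z):
    o,d=ray(c,uv); return o+d*((z-o[2])/d[:,2])[:,None]
def proj(c,X):
    r,_=cv2.Rodrigues(c['R']); return cv2.projectPoints(np.array(X,float).reshape(-1,1,3),r,c['t'],c['K'],c['D'])[0].reshape(-1,2)
def tri(c1,u1,c2,u2):
    o1,d1=ray(c1,u1);o2,d2=ray(c2,u2);d1=d1[0];d2=d2[0]
    s=np.linalg.lstsq(np.c_[d1,-d2],o2-o1,rcond=None)[0]
    a=o1+d1*s[0];b=o2+d2*s[1]; return (a+b)/2,np.linalg.norm(a-b)
def crop(c,x0,y0,w,h,k,fn):
    cv2.imwrite(fn,cv2.resize(c['img'][y0:y0+h,x0:x0+w],None,fx=k,fy=k,interpolation=cv2.INTER_CUBIC))
def tool():
    o=get_obs(); R=Ro.from_quat(o['ee_rot']).as_matrix(); return o,R
def go(p,jaw=None):
    """print tool-frame increment to reach world TCP p, with jaw axis (tool z) at world angle jaw"""
    o,R=tool(); d=R.T@(np.array(p)-o['position'])
    s='d_tool(mm) %s'%np.round(d*1000,1)
    if jaw is not None:
        a=np.arctan2(R[1,2],R[0,2]); t=(jaw-a+np.pi/2)%np.pi-np.pi/2  # world-z turn
        s+=' turn_tool_x %.3f (now jaw %.3f)'%(-t,a)
    print(s,'tilt',np.round(R[:,0],3),'pos',np.round(o['position'],4),'w',round(float(o['grip_width']),3),'t',o['clock'],'j7',round(float(o['joint_pos'][6]),2))
E
python3 - <<'E'
from h import *
s=cam('scene');t=cam('top')
crop(s,160,165,180,120,4,'pics/s_mod.png')
crop(t,290,140,160,80,5,'pics/t_mod.png')
crop(t,130,110,170,100,4,'pics/t_rack.png')
crop(s,355,130,170,130,4,'pics/s_rack.png')
go([.5,0,.2],0)
E
```

```text
d_tool(mm) [  39.2 -465.5 -442.2] turn_tool_x 1.197 (now jaw 1.197) tilt [-0.    -0.001 -1.   ] pos [0.2281 0.5817 0.2388] w 0.997 t 0.2 j7 -0.09
```

View pics/s_mod.png

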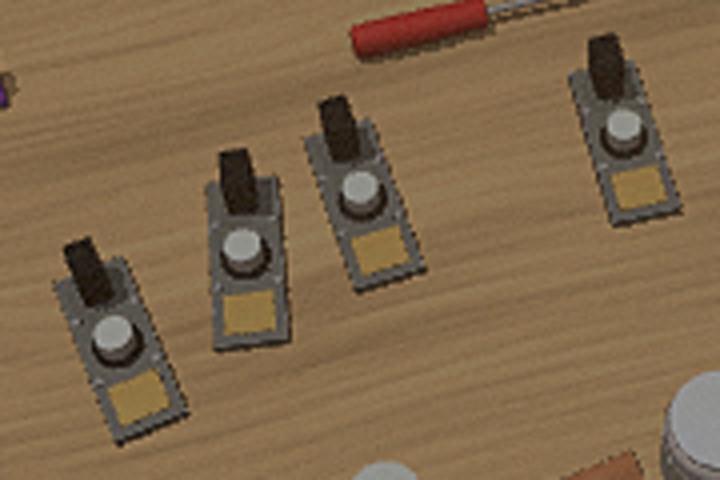

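View pics/t_mod.png

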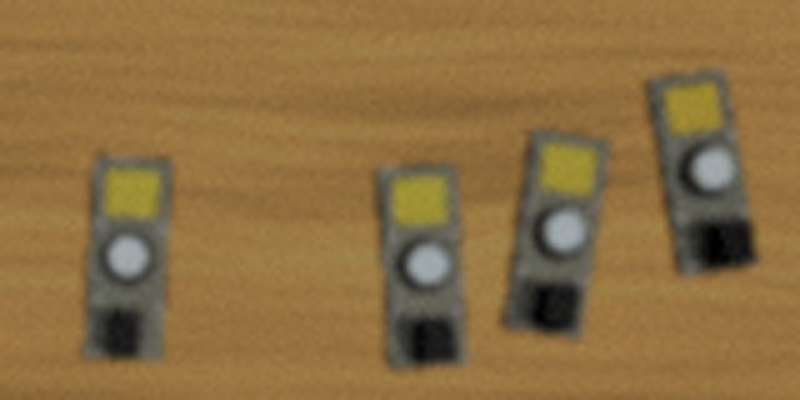

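View pics/t_rack.png

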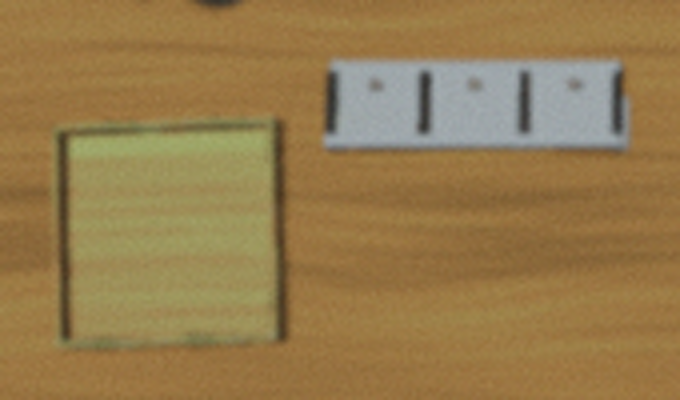

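View pics/s_rack.png

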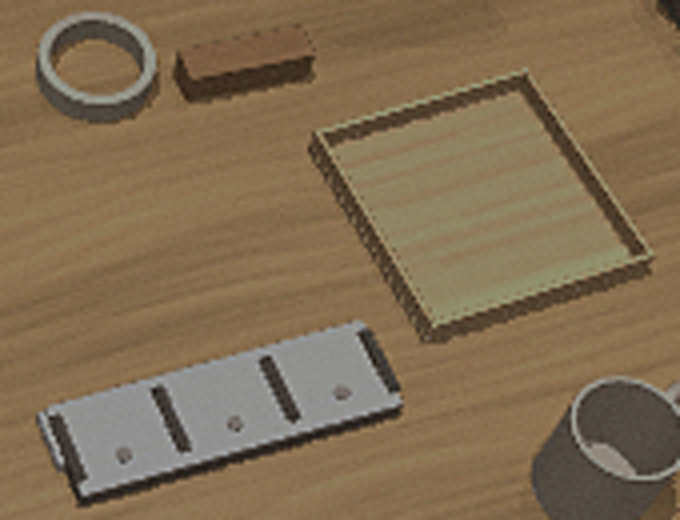

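```bash
cat > meas.py <<'E'
from h import *
def blobs(m,lo,hi):
    n,l,st,ce=cv2.connectedComponentsWithStats(m.astype(np.uint8)); 
    return [(ce[i],st[i]) for i in range(1,n) if lo<=st[i,4]<=hi]
def keys(c,box):
    x0,y0,w,h=box; im=c['img'][y0:y0+h,x0:x0+w]; hsv=cv2.cvtColor(im,cv2.COLOR_BGR2HSV).astype(int)
    wh=(hsv[...,1]<60)&(hsv[...,2]>130)
    ye=(hsv[...,0]>15)&(hsv[...,0]<35)&(hsv[...,1]>100)&(hsv[...,2]>(100))
    return hsv,[(b[0]+[x0,y0],b[1][4]) for b in blobs(wh,10,200)],[(b[0]+[x0,y0],b[1][4]) for b in blobs(ye,15,300)]
E
python3 - <<'E'
from meas import *
s=cam('scene');t=cam('top')
for c,b in((s,(160,165,180,120)),(t,(290,140,160,80))):
    hsv,k,y=keys(c,b)
    print('K',[(np.round(a,1).tolist(),int(n)) for a,n in k]);print('Y',[(np.round(a,1).tolist(),int(n)) for a,n in y])
hs=cv2.cvtColor(s['img'],cv2.COLOR_BGR2HSV);ht=cv2.cvtColor(t['img'],cv2.COLOR_BGR2HSV)
for nm,h,p in(('s',hs,[(231,220),(222,226),(222,243),(240,265),(250,213),(220,230)]),('t',ht,[(316,191),(316,179),(340,181),(340,150),(376,180),(250,130)])):
    print(nm,[h[v,u].tolist() for u,v in p])
E
```

```text
K [([315.5, 195.7], 46), ([249.5, 211.2], 48), ([220.1, 225.8], 53), ([187.7, 247.6], 60), ([255.9, 282.5], 57)]
Y [([319.2, 211.4], 119), ([254.6, 227.0], 122), ([221.9, 242.7], 129), ([194.1, 263.8], 137)]
K [([432.5, 173.1], 42), ([402.8, 185.8], 40), ([315.1, 190.8], 40), ([375.4, 192.3], 40)]
Y [([428.2, 161.1], 109), ([403.1, 173.4], 107), ([316.0, 178.2], 107), ([373.3, 179.6], 110)]
s [[17, 114, 155], [39, 12, 145], [20, 131, 142], [16, 108, 134], [30, 7, 143], [17, 24, 95]]
t [[100, 18, 172], [26, 169, 157], [18, 148, 145], [18, 141, 156], [26, 171, 158], [100, 10, 154]]
```

```bash
cat >> meas.py <<'E'
def mods(s,t,sb=(160,165,180,120),tb=(290,140,160,80),zk=.028,verbose=True):
    _,ks,ys=keys(s,sb);_,kt,yt=keys(t,tb); out=[]
    for yp,n in yt:
        if n<60 or n>180: continue
        P=onz(t,yp,.008)[0]; 
        q=[(y,np.linalg.norm(onz(s,y,.008)[0]-P)) for y,m in ys if 60<m<200]
        if not q: continue
        y2,d2=min(q,key=lambda a:a[1]); P2=onz(s,y2,.008)[0]
        ku=min([k for k,m in kt],key=lambda k:abs(np.linalg.norm(onz(t,k,zk)[0]-P)-.04))
        ku=min([k for k,m in kt],key=lambda k:np.linalg.norm(onz(t,k,zk)[0]-P))
        kv=min([k for k,m in ks],key=lambda k:np.linalg.norm(onz(s,k,zk)[0]-P2))
        K,e=tri(s,kv,t,ku); Kt=onz(t,ku,zk)[0]; Ks=onz(s,kv,zk)[0]
        yt_=np.arctan2(*(P-Kt)[[1,0]]);ys_=np.arctan2(*(P2-Ks)[[1,0]])
        out.append((Kt,Ks,P,P2))
        if verbose: print('pad',np.round(P*1e3,1)[:2],np.round(P2*1e3,1)[:2],'key t',np.round(Kt*1e3,1)[:2],'s',np.round(Ks*1e3,1)[:2],'tri',np.round(K*1e3,1),round(e*1e3,1),'yaw',round(yt_,3),round(ys_,3),'len',np.round([np.linalg.norm((P-Kt)[:2])*1e3,np.linalg.norm((P2-Ks)[:2])*1e3],1))
    return out
E
python3 - <<'E'
from meas import *
s=cam('scene');t=cam('top')
mods(s,t)
# rack
for c,b,nm in((s,(355,200,110,65),'s'),(t,(205,115,90,40),'t')):
    x0,y0,w,h=b; im=c['img'][y0:y0+h,x0:x0+w]; hsv=cv2.cvtColor(im,cv2.COLOR_BGR2HSV)
    m=((hsv[...,1]<50)&(hsv[...,2]>110)).astype(np.uint8)
    m=cv2.morphologyEx(m,cv2.MORPH_CLOSE,np.ones((7,7),np.uint8))
    cs,_=cv2.findContours(m,cv2.RETR_EXTERNAL,cv2.CHAIN_APPROX_NONE); q=max(cs,key=cv2.contourArea)
    W=onz(c,q.reshape(-1,2)+[x0,y0],.018)[:,:2]
    r=cv2.minAreaRect((W*1000).astype(np.float32)); print(nm,'rack',r)
    x0=b[0]
    d=((hsv[...,2]<90)).astype(np.uint8)
    for ce,st in blobs(d,4,120): print('  dark',np.round(onz(c,ce+[b[0],b[1]],.018)[0]*1e3,1),st[4])
# tray
for c,b,nm in((s,(425,140,100,80),'s'),(t,(138,132,70,70),'t')):
    x0,y0,w,h=b; im=c['img'][y0:y0+h,x0:x0+w]; hsv=cv2.cvtColor(im,cv2.COLOR_BGR2HSV)
    m=((hsv[...,0]>=22)&(hsv[...,0]<40)&(hsv[...,1]>50)).astype(np.uint8)
    m=cv2.morphologyEx(m,cv2.MORPH_OPEN,np.ones((2,2),np.uint8))
    cs,_=cv2.findContours(m,cv2.RETR_EXTERNAL,cv2.CHAIN_APPROX_NONE); q=max(cs,key=cv2.contourArea)
    W=onz(c,q.reshape(-1,2)+[x0,y0],.024)[:,:2]
    print(nm,'tray',cv2.minAreaRect((W*1000).astype(np.float32)))
E
```

```text
pad [ 585.6 -429.2] [ 587.7 -428. ] key t [ 544.8 -436.2] s [ 547.2 -434.3] tri [ 545.4 -435.7   25.7] 2.5 yaw 0.17 0.155 len [41.5 41. ]
pad [ 545.1 -347.7] [ 547.6 -345.8] key t [ 503.3 -341.9] s [ 506.8 -339.8] tri [ 504.  -341.3   24.4] 2.9 yaw -0.139 -0.144 len [42.2 41.3]
pad [526.1 -67.4] [528.  -65.3] key t [484.2 -64.9] s [487.8 -64.2] tri [484.8 -64.1  23.5] 1.8 yaw -0.059 -0.028 len [42.1 40.3]
pad [ 524.1 -252.2] [ 525.7 -250.5] key t [ 481.5 -254.5] s [ 484.7 -253.3] tri [ 482.1 -254.2   24.3] 2.1 yaw 0.055 0.07 len [42.7 41.1]
s rack ((663.4688110351562, 150.16845703125), (69.36945343017578, 243.98773193359375), 0.5890913009643555)
  dark [631.3 310.1  18. ] 54
  dark [661.1 268.4  18. ] 52
  dark [662.6 193.6  18. ] 55
  dark [663.8 113.6  18. ] 50
  dark [656.9  27.1  18. ] 4
t rack ((660.6179809570312, 150.79336547851562), (68.39527893066406, 241.38742065429688), 0.47432270646095276)
  dark [661.  192.8  18. ] 29
  dark [660.4 267.2  18. ] 27
  dark [658.7 112.1  18. ] 25
  dark [660.6  37.2  18. ] 16
s tray ((632.4590454101562, 396.87152099609375), (155.89328002929688, 38.502994537353516), 88.96726989746094)
t tray ((551.0479736328125, 391.0885009765625), (181.884033203125, 177.1228790283203), 1.6402136087417603)
```

>>> {"name": "play_rows", "arguments": {"increments": "0 0 0 -0.11;0 0 0 -0.11;0 0 0 -0.11;0 0 0 0", "hand": 1, "squeeze": 40}}

```text
clock: 0.8
position: [0.2281, 0.5818, 0.2391]
ee_rot: [-0.492, 0.508, 0.492, 0.508]
ft_force: [-0.4, 0.1, -0.0]
grip_width: 0.334
```

```bash
python3 -c "
from h import *
go([.486,-.0645,.06],1.53)"
```

```text
d_tool(mm) [ 179.3 -278.6 -637.6] turn_tool_x 0.009 (now jaw 1.539) tilt [-0. -0. -1.] pos [0.2281 0.5818 0.2391] w 0.334 t 0.8 j7 0.24
```

>>> {"name": "play_rows", "arguments": {"increments": "0 -0.0174 -0.0398 0;0 -0.0174 -0.0398 0;0 -0.0174 -0.0398 0;0 -0.0174 -0.0398 0;0 -0.0174 -0.0398 0;0 -0.0174 -0.0398 0;0 -0.0174 -0.0398 0;0 -0.0174 -0.0398 0;0 -0.0174 -0.0398 0;0 -0.0174 -0.0398 0;0 -0.0174 -0.0398 0;0 -0.0174 -0.0398 0;0 -0.0174 -0.0398 0;0 -0.0174 -0.0398 0;0 -0.0174 -0.0398 0;0 -0.0174 -0.0398 0"}}

```text
clock: 2.4
position: [0.4742, -0.0907, 0.2377]
ee_rot: [-0.477, 0.517, 0.48, 0.524]
ft_force: [0.2, 1.1, -0.4]
grip_width: -0.001
```

```bash
python3 -c "
from h import *
go([.486,-.0645,.06],1.53)"
```

```text
d_tool(mm) [178.   -9.1  25.3] turn_tool_x -0.042 (now jaw 1.488) tilt [ 0.004  0.01  -1.   ] pos [ 0.4742 -0.0907  0.2377] w -0.001 t 2.4 j7 1.59
```

>>> {"name": "play_rows", "arguments": {"increments": "0.03 -0.005 0.013 -0.04;0.03 -0.004 0.012 0;0.04 0 0 0;0.04 0 0 0;0.03 0 0 0;0 0 0 0"}}

```text
clock: 3.0
position: [0.4897, -0.0725, 0.0653]
ee_rot: [-0.481, 0.513, 0.48, 0.524]
ft_force: [-0.6, 0.4, 0.4]
grip_width: 0.003
```

```bash
python3 -c "
from h import *
go([.486,-.0645,.040],1.53);print(get_obs()['ft_force'])
s=cam('scene');t=cam('top');crop(s,240,140,160,110,5,'pics/p1s.png');crop(t,270,140,100,90,6,'pics/p1t.png')"
```

```text
d_tool(mm) [25.4  4.6  7.4] turn_tool_x -0.035 (now jaw 1.495) tilt [ 0.013  0.008 -1.   ] pos [ 0.4897 -0.0725  0.0653] w 0.003 t 3.0 j7 1.71
[-0.62808299  0.43399242  0.42120557]
```

View pics/p1s.png

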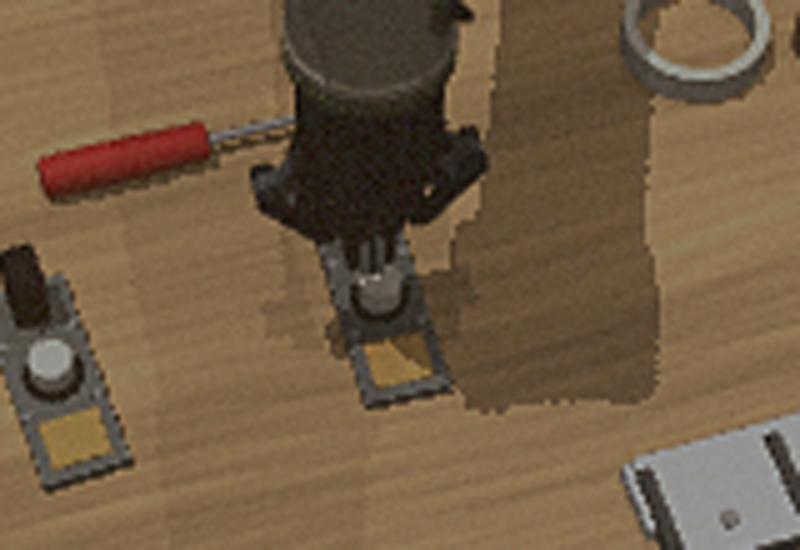

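>>> {"name": "play_rows", "arguments": {"increments": "0.005 0.0045 0.007 0;0.01 0 0 0;0 0 0 0"}}

```text
clock: 3.4
position: [0.4912, -0.0643, 0.0574]
ee_rot: [-0.484, 0.51, 0.477, 0.528]
ft_force: [-0.2, 0.5, 0.1]
grip_width: -0.001
```

```bash
python3 -c "
from h import *
go([.486,-.0645,.040],1.53);print(get_obs()['ft_force'])"
```

```text
d_tool(mm) [17.3  5.6 -0.8] turn_tool_x -0.036 (now jaw 1.494) tilt [ 0.026  0.011 -1.   ] pos [ 0.4912 -0.0643  0.0574] w -0.001 t 3.4 j7 1.7
[-0.20019702  0.45829124  0.14144017]
```

>>> {"name": "play_rows", "arguments": {"increments": "0.008 0.005 0 -0.03;0.004 0.003 0 0;0.002 0 0 0"}}

```text
clock: 3.7
position: [0.4849, -0.0633, 0.0446]
ee_rot: [-0.492, 0.501, 0.484, 0.522]
ft_force: [-0.5, 0.0, 0.1]
grip_width: -0.002
```

```bash
python3 -c "
from h import *
go([.486,-.0645,.040],1.53);print(get_obs()['ft_force'])"
```

```text
d_tool(mm) [ 4.7 -1.  -1.2] turn_tool_x -0.006 (now jaw 1.524) tilt [ 0.029  0.012 -1.   ] pos [ 0.4849 -0.0633  0.0446] w -0.002 t 3.7 j7 1.74
[-0.53024654  0.03179063  0.1359289 ]
```

>>> {"name": "play_rows", "arguments": {"increments": "0.002 0 0 0;0.002 0 0 0;0.002 0 0 0;0.002 0 0 0"}}

```text
clock: 4.1
position: [0.4862, -0.0632, 0.037]
ee_rot: [-0.492, 0.501, 0.483, 0.523]
ft_force: [-0.8, -1.0, -0.5]
grip_width: 0.001
```

>>> {"name": "play_rows", "arguments": {"increments": "0.001 0 0 0;0.001 0 0 0;0.001 0 0 0"}}

```text
clock: 4.4
position: [0.4863, -0.0633, 0.0339]
ee_rot: [-0.492, 0.501, 0.483, 0.523]
ft_force: [-0.8, 1.3, 2.0]
grip_width: -0.002
```

>>> {"name": "play_rows", "arguments": {"increments": "0.001 0 0 0;0.001 0 0 0;0.001 0 0 0"}}

```text
clock: 4.7
position: [0.4864, -0.0632, 0.0305]
ee_rot: [-0.492, 0.501, 0.483, 0.523]
ft_force: [0.5, 0.2, -0.9]
grip_width: -0.006
```

>>> {"name": "play_rows", "arguments": {"increments": "0.001 0 0 0;0 0 0 0"}}

```text
clock: 4.9
position: [0.4864, -0.0632, 0.0292]
ee_rot: [-0.492, 0.501, 0.483, 0.523]
ft_force: [1.0, -0.2, 0.2]
grip_width: 0.0
```

```bash
python3 -c "
from h import *
for i in range(6):
  camera('top'); print(get_obs()['ft_force'],get_obs()['position'])"
```

```text
[-0.19368286 -1.22336058 -0.2570013 ] [ 0.48647266 -0.06326523  0.02929983]
[ 0.0252592   0.31354134 -0.50249162] [ 0.4865018  -0.06327357  0.02935847]
[ 0.61203345 -0.50662176  0.42431515] [ 0.48654982 -0.06326289  0.02941604]
[ 1.17776358 -0.64649307  0.12708865] [ 0.48654837 -0.06321492  0.02942191]
[-0.37797255  0.68807012 -0.5558724 ] [ 0.48652354 -0.06323136  0.02942093]
[-0.45581279  0.78717234  1.09134415] [ 0.48652725 -0.06320138  0.02942145]
```

>>> {"name": "play_rows", "arguments": {"increments": "-0.01 0 0 0;-0.03 0 0 0;-0.04 0 0 0;-0.02 0.02 0 0;0 0.03 0 0;0 0 0 0", "hand": -1}}

```text
clock: 5.8
position: [0.4321, -0.0633, 0.1349]
ee_rot: [-0.492, 0.502, 0.482, 0.523]
ft_force: [-0.0, -0.0, 1.4]
grip_width: 0.99
```

```bash
python3 -c "
from h import *
go([.437,-.0625,.025],1.53);print(get_obs()['ft_force'])"
```

```text
d_tool(mm) [110.   -1.4  -0.2] turn_tool_x -0.010 (now jaw 1.520) tilt [ 0.032  0.01  -0.999] pos [ 0.4321 -0.0633  0.1349] w 0.99 t 5.8 j7 1.56
[-0.01996167 -0.01548373  1.35670911]
```

>>> {"name": "play_rows", "arguments": {"increments": "0.04 -0.001 0 -0.01;0.03 0 0 0;0.02 0 0 0;0.01 0 0 0;0 0 0 0"}}

```text
clock: 6.3
position: [0.4409, -0.0619, 0.0366]
ee_rot: [-0.497, 0.496, 0.483, 0.524]
ft_force: [-0.7, -0.2, -0.1]
grip_width: 1.003
```

```bash
python3 -c "
from h import *
go([.437,-.0625,.025],1.53);print(get_obs()['ft_force'])
s=cam('scene');t=cam('top');crop(s,240,140,160,110,5,'pics/p2s.png');crop(t,270,140,100,90,6,'pics/p2t.png')"
```

```text
d_tool(mm) [11.5  4.3 -0.9] turn_tool_x 0.000 (now jaw 1.530) tilt [ 0.042  0.012 -0.999] pos [ 0.4409 -0.0619  0.0366] w 1.003 t 6.3 j7 1.71
[-0.73040345 -0.23745477 -0.1223718 ]
```

View pics/p2s.png

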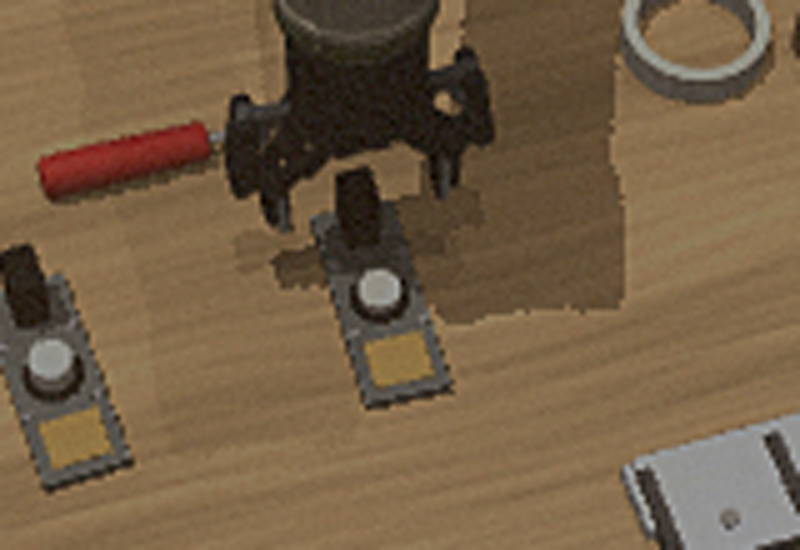

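>>> {"name": "play_rows", "arguments": {"increments": "0.007 0.004 0 0;0.004 0.001 0 0;0.002 0 0 0;0 0 0 0"}}

```text
clock: 6.8
position: [0.4387, -0.0613, 0.0261]
ee_rot: [-0.498, 0.494, 0.481, 0.526]
ft_force: [-0.3, 0.1, -0.9]
grip_width: 1.005
```

>>> {"name": "play_rows", "arguments": {"increments": "0 0 0 0;0 0 0 0;0 0 0 0;0 0 0 0;0 0 0 0;0 0 0 0;0 0 0 0", "hand": 1, "squeeze": 60}}

```text
clock: 7.5
position: [0.4393, -0.0615, 0.027]
ee_rot: [-0.498, 0.494, 0.481, 0.526]
ft_force: [0.1, -0.2, -0.9]
grip_width: 0.223
```

```bash
python3 -c "
from h import *
go([.437,-.0625,.025],1.53);print(get_obs()['ft_force'])"
```

```text
d_tool(mm) [ 1.8  2.3 -1.1] turn_tool_x -0.000 (now jaw 1.530) tilt [ 0.049  0.015 -0.999] pos [ 0.4393 -0.0615  0.027 ] w 0.223 t 7.5 j7 1.73
[ 0.12766177 -0.15504566 -0.86170435]
```

>>> {"name": "play_rows", "arguments": {"increments": "-0.005 0 0 0;-0.008 0 0 0;-0.01 0 0 0;-0.01 -0.005 0.01 -0.02;0 -0.01 0.025 -0.025;0 -0.012 0.03 0;0 -0.012 0.03 0;0 -0.01 0.02 0;0 0 0 0"}}

```text
clock: 8.4
position: [0.4904, 0.0616, 0.072]
ee_rot: [-0.511, 0.479, 0.493, 0.515]
ft_force: [0.4, -1.1, -2.5]
grip_width: 0.224
```

```bash
python3 -c "
from h import *
go([.5,.073,.04],1.575);print(get_obs()['ft_force'])"
```

```text
d_tool(mm) [32.7 -8.  10.8] turn_tool_x 0.006 (now jaw 1.581) tilt [ 0.053  0.018 -0.998] pos [0.4904 0.0616 0.072 ] w 0.224 t 8.4 j7 1.48
[ 0.44023506 -1.09100147 -2.49822184]
```

>>> {"name": "play_rows", "arguments": {"increments": "0.012 -0.004 0.005 0;0.012 -0.002 0.004 0;0.008 0 0 0;0.005 0 0 0;0 0 0 0"}}

```text
clock: 8.9
position: [0.4988, 0.0731, 0.0358]
ee_rot: [-0.512, 0.478, 0.494, 0.515]
ft_force: [-0.5, 0.2, -2.1]
grip_width: 0.225
```

```bash
python3 -c "
from h import *
from meas import *
go([.5,.073,.03],1.575);print(get_obs()['ft_force'])
s=cam('scene');t=cam('top');crop(s,320,160,160,110,5,'pics/p3s.png');crop(t,205,110,110,90,6,'pics/p3t.png')"
```

```text
d_tool(mm) [ 5.8 -0.9 -0.2] turn_tool_x 0.010 (now jaw 1.585) tilt [ 0.055  0.019 -0.998] pos [0.4988 0.0731 0.0358] w 0.225 t 8.9 j7 1.51
[-0.49511516  0.18015106 -2.11220524]
```

View pics/p3s.png

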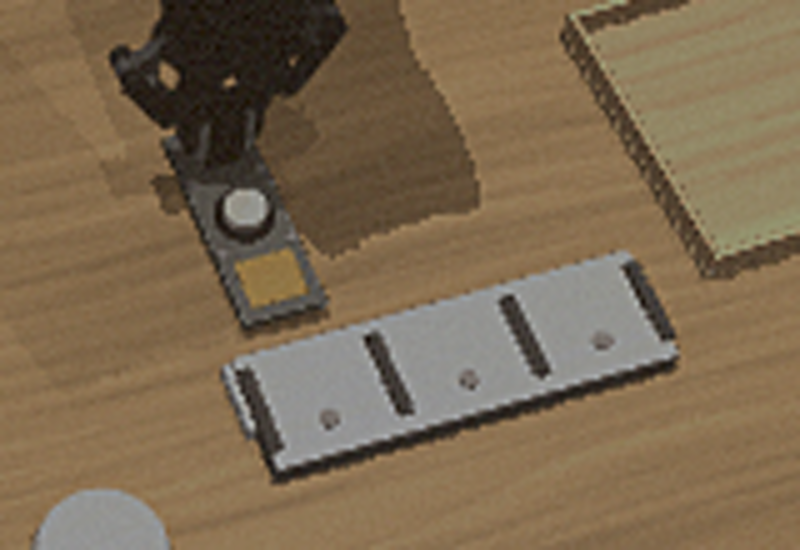

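View pics/p3t.png

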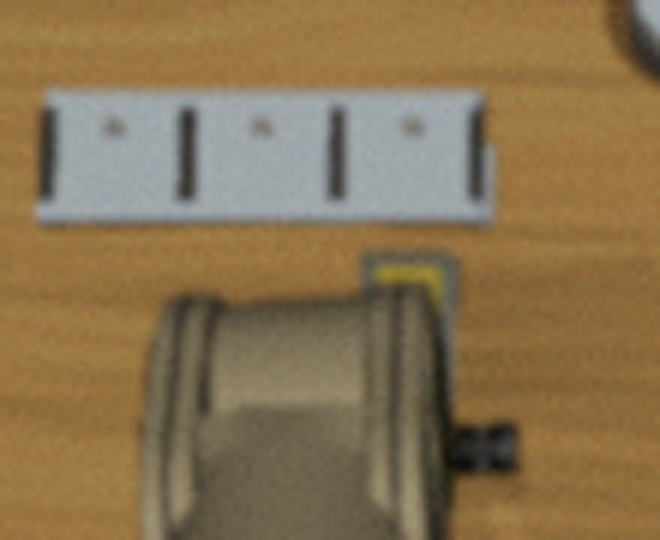

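```bash
python3 - <<'E'
from meas import *
s=cam('scene');t=cam('top')
ds=np.array([(330,419),(469,380),(603,341)])/5-.4+[320,160]; dt=np.array([(414,127),(262,127),(114,127)])/6-.4+[205,110]
print(np.round(onz(s,ds,.018)*1e3,1)); print(np.round(onz(t,dt,.018)*1e3,1))
o,R=tool(); print(o['position'])
hsv,k,y=keys(s,(340,165,60,70)); print(k,y)
zz=.008+.0088
for a,n in y: print('pad',onz(s,a,zz)*1e3)
for a,n in k: print('key',onz(s,a,.020+.0088)*1e3)
# front plate corners top: crop (362,255),(458,255)
print(onz(t,np.array([(362,255),(458,255)])/6-.4+[205,110],zz)*1e3)
E
```

```text
[[679.6  73.1  18. ]
 [679.  153.9  18. ]
 [677.6 233.7  18. ]]
[[676.7  70.5  18. ]
 [675.9 152.   18. ]
 [675.3 231.6  18. ]]
[0.49958375 0.07340147 0.03684243]
[(array([368.75, 201.  ]), np.int32(48))] [(array([388.50438596, 183.46929825]), np.int32(228)), (array([373.90756303, 215.04201681]), np.int32(119))]
pad [[500.57774199 152.59996358  16.8       ]]
pad [[587.65337863  74.66485876  16.8       ]]
key [[547.14245407  73.13353757  28.8       ]]
[[607.4691803   97.14296497  16.8       ]
 [607.98796006  45.83718535  16.8       ]]
```

>>> {"name": "play_rows", "arguments": {"increments": "0.004 0 -0.0006 0.008;0.003 0 -0.0006 0;0.002 0 0 0;0 0 0 0"}}

```text
clock: 9.5
position: [0.5006, 0.0721, 0.0278]
ee_rot: [-0.51, 0.479, 0.492, 0.518]
ft_force: [0.0, -0.3, -2.7]
grip_width: 0.222
```

```bash
python3 -c "
from h import *
go([.5565,.0722,.029],1.578);print(get_obs()['ft_force'])"
```

```text
d_tool(mm) [  2.  -55.9  -0.2] turn_tool_x -0.002 (now jaw 1.576) tilt [ 0.058  0.02  -0.998] pos [0.5006 0.0721 0.0278] w 0.222 t 9.5 j7 1.52
[ 0.00462733 -0.31128806 -2.68527097]
```

>>> {"name": "play_rows", "arguments": {"increments": "0.0002 -0.006 0 0;0.0003 -0.006 0 0;0.0003 -0.006 0 0;0.0003 -0.006 0 0"}}

```text
clock: 9.9
position: [0.5264, 0.0724, 0.0282]
ee_rot: [-0.51, 0.479, 0.492, 0.518]
ft_force: [0.2, -0.3, -3.4]
grip_width: 0.217
```

```bash
python3 -c "
from h import *
go([.5565,.0722,.029],1.578);print(get_obs()['ft_force'])"
```

```text
d_tool(mm) [  0.9 -30.1  -0.4] turn_tool_x -0.002 (now jaw 1.576) tilt [ 0.058  0.021 -0.998] pos [0.5264 0.0724 0.0282] w 0.217 t 9.9 j7 1.54
[ 0.2151553  -0.28209397 -3.40960808]
```

>>> {"name": "play_rows", "arguments": {"increments": "0.0003 -0.006 0 0;0.0003 -0.006 0 0;0.0003 -0.006 0 0;0.0002 -0.004 0 0"}}

```text
clock: 10.3
position: [0.5511, 0.0725, 0.0284]
ee_rot: [-0.51, 0.479, 0.492, 0.518]
ft_force: [0.1, 0.0, -2.1]
grip_width: 0.218
```

>>> {"name": "play_rows", "arguments": {"increments": "0.0001 -0.003 0 0;0.0001 -0.002 0 0;0 -0.002 0 0"}}

```text
clock: 10.6
position: [0.5583, 0.0724, 0.0283]
ee_rot: [-0.51, 0.479, 0.492, 0.518]
ft_force: [-11.0, -1.3, 2.4]
grip_width: 0.224
```

```bash
python3 -c "
from h import *
go([.5565,.0722,.029],1.578);print(get_obs()['ft_force'])
s=cam('scene');crop(s,320,160,160,110,5,'pics/p4s.png')"
```

```text
d_tool(mm) [-0.8  1.8 -0.2] turn_tool_x -0.002 (now jaw 1.576) tilt [ 0.057  0.02  -0.998] pos [0.5583 0.0724 0.0283] w 0.224 t 10.6 j7 1.57
[-11.03189888  -1.28148579   2.35325376]
```

View pics/p4s.png

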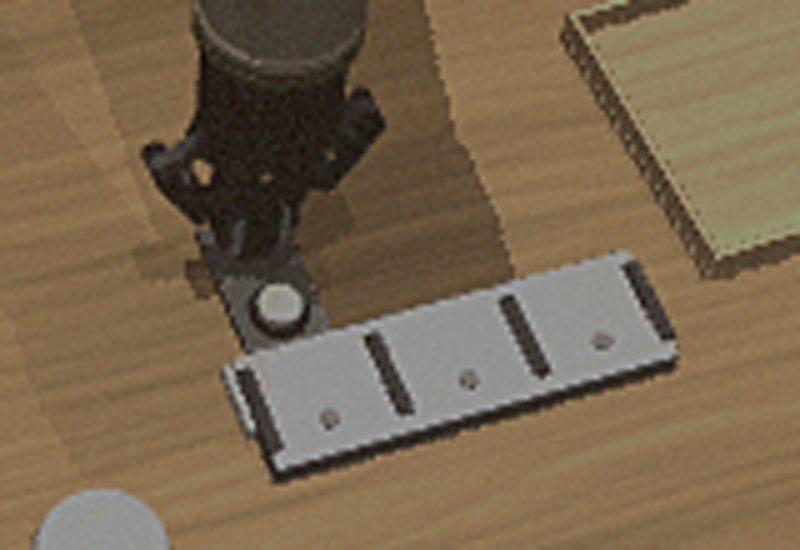

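>>> {"name": "play_rows", "arguments": {"increments": "0.001 0 0 0;0 0 0 0;0 0 0 0;0 0 0 0;0 0 0 0;0 0 0 0", "hand": -0.3}}

```text
clock: 11.25
position: [0.5598, 0.0728, 0.0284]
ee_rot: [-0.511, 0.478, 0.491, 0.519]
ft_force: [0.6, 0.0, 0.2]
grip_width: 0.655
```

```bash
python3 -c "
from h import *
go([.484,-.2537,.10],1.634);print(get_obs()['ft_force'])"
```

```text
d_tool(mm) [ -82.8   72.8 -324.5] turn_tool_x -0.058 (now jaw 1.576) tilt [ 0.06   0.021 -0.998] pos [0.5598 0.0728 0.0284] w 0.655 t 11.25 j7 1.57
[0.56421813 0.04628846 0.23215893]
```

>>> {"name": "play_rows", "arguments": {"increments": "-0.01 0 0 0;-0.03 0 0 0;-0.04 0 0 0;-0.02 0.004 -0.03 -0.03;0 0.01 -0.045 -0.03;0 0.01 -0.045 0;0 0.01 -0.045 0;0 0.01 -0.045 0;0 0.01 -0.045 0;0 0.008 -0.03 0;0 0 0 0"}}

```text
clock: 12.35
position: [0.5077, -0.2277, 0.1322]
ee_rot: [0.53, -0.459, -0.504, -0.504]
ft_force: [0.4, 0.4, 0.8]
grip_width: 0.65
```

```bash
python3 -c "
from meas import *
go([.483,-.2539,.10],1.634);print(get_obs()['ft_force'])
s=cam('scene');t=cam('top');mods(s,t);crop(s,320,160,160,110,5,'pics/p5s.png')
cv2.imwrite('pics/p5.png',s['img'])"
```

```text
d_tool(mm) [ 29.9  28.7 -24.9] turn_tool_x 0.009 (now jaw 1.643) tilt [ 0.07   0.021 -0.997] pos [ 0.5077 -0.2277  0.1322] w 0.65 t 12.35 j7 2.2
[0.41390241 0.36948175 0.8478336 ]Traceback (most recent call last):
  File "<string>", line 4, in <module>
    s=cam('scene');t=cam('top');mods(s,t);crop(s,320,160,160,110,5,'pics/p5s.png')
                                ~~~~^^^^^
  File "meas.py", line 18, in mods
    ku=min([k for k,m in kt],key=lambda k:abs(np.linalg.norm(onz(t,k,zk)[0]-P)-.04))
ValueError: min() iterable argument is empty
```

>>> {"name": "play_rows", "arguments": {"increments": "0 0 0 0.149;0 0 0 0.149;0 0 0 0.149;0 0 0 0.149;0 0 0 0.149;0 0 0 0.149;0 0 0 0.149;0 0 0 0.149;0 0 0 0.149;0 0 0 0.149;0 0 0 0.149;0 0 0 0.149;0 0 0 0.149;0 0 0 0.149;0 0 0 0.149;0 0 0 0.149;0 0 0 0.149;0 0 0 0.149;0 0 0 0.149;0 0 0 0.149", "hand": 1}}

```text
clock: 14.45
position: [0.5218, -0.1784, 0.1347]
ee_rot: [0.472, 0.543, -0.412, 0.559]
ft_force: [-0.2, -0.1, -0.9]
grip_width: -0.001
```

```bash
python3 -c "
from meas import *
go([.483,-.2539,.10],1.634);print(get_obs()['ft_force'],get_obs()['joint_pos'])
s=cam('scene')
cv2.imwrite('pics/p5.png',s['img'])"
```

```text
d_tool(mm) [ 28.  -56.8  66.4] turn_tool_x 0.158 (now jaw -1.350) tilt [ 0.07   0.052 -0.996] pos [ 0.5218 -0.1784  0.1347] w -0.001 t 14.45 j7 -0.6
[-0.22027812 -0.05602711 -0.85220468] [-0.70501171  0.47388563  1.24106282  1.87296763 -0.58550396  1.13559996
 -0.5998536 ]
```

View pics/p5.png

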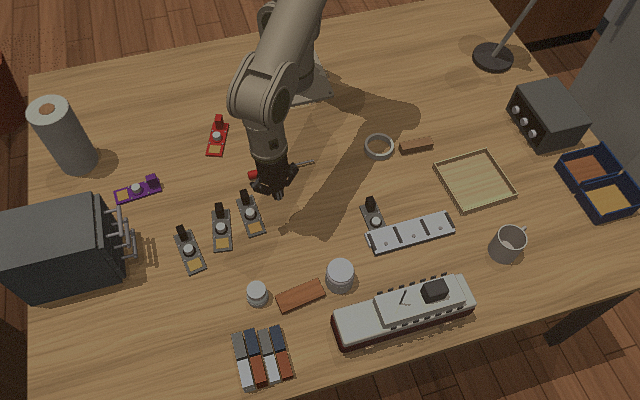

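```bash
sed -i "s/print(s,'tilt'/print('J',np.round(o['joint_pos'],2),'F',np.round(o['ft_force'],1));print(s,'tilt'/" h.py
```

>>> {"name": "play_rows", "arguments": {"increments": "0 -0.01 0.013 0.08;0 -0.015 0.017 0.078;0 -0.015 0.017 0;0 -0.012 0.014 0"}}

```text
clock: 14.9
position: [0.4804, -0.2359, 0.1271]
ee_rot: [0.512, 0.514, -0.45, 0.521]
ft_force: [-0.3, 0.5, -0.2]
grip_width: -0.001
```

```bash
python3 -c "
from meas import *
go([.483,-.2539,.10],1.634)"
```

```text
J [-0.6   0.46  1.26  1.91 -0.59  1.13 -0.61] F [-0.3  0.5 -0.2]
d_tool(mm) [26.1 -0.6 19.5] turn_tool_x 0.012 (now jaw -1.495) tilt [ 0.067  0.057 -0.996] pos [ 0.4804 -0.2359  0.1271] w -0.001 t 14.9 j7 -0.61
```

>>> {"name": "play_rows", "arguments": {"increments": "0 0 0 0;0 0 0 0;0 0 0 0;0 0 0 0;0 0 0 0;0 0 0 0;0 0 0 0;0 0 0 0;0 0 0 0;0 0 0 0"}}

```text
clock: 15.9
position: [0.4828, -0.2309, 0.127]
ee_rot: [0.509, 0.518, -0.446, 0.524]
ft_force: [-0.5, 0.3, 0.1]
grip_width: -0.001
```

```bash
python3 -c "
from meas import *
go([.483,-.2539,.10],1.634)"
```

```text
J [-0.61  0.46  1.26  1.91 -0.59  1.13 -0.6 ] F [-0.5  0.3  0.1]
d_tool(mm) [25.5 -3.6 24.4] turn_tool_x 0.026 (now jaw -1.481) tilt [ 0.066  0.06  -0.996] pos [ 0.4828 -0.2309  0.127 ] w -0.001 t 15.9 j7 -0.6
```

>>> {"name": "play_rows", "arguments": {"increments": "0.01 0 0.01 0;0.005 0 0.007 0;0.005 0 0.003 0;0.003 0 0 0"}}

```text
clock: 16.3
position: [0.4865, -0.2502, 0.1024]
ee_rot: [0.509, 0.518, -0.445, 0.524]
ft_force: [0.2, -0.6, -0.3]
grip_width: 0.005
```

```bash
python3 -c "
from meas import *
go([.483,-.2539,.10],1.634)"
```

```text
J [-0.5   0.52  1.18  1.9  -0.64  1.11 -0.54] F [ 0.2 -0.6 -0.3]
d_tool(mm) [ 1.9 -3.9  3.5] turn_tool_x 0.026 (now jaw -1.481) tilt [ 0.067  0.06  -0.996] pos [ 0.4865 -0.2502  0.1024] w 0.005 t 16.3 j7 -0.54
```

>>> {"name": "play_rows", "arguments": {"increments": "0.012 -0.003 0.003 0.02;0.012 -0.002 0 0;0.01 0 0 0;0.008 0 0 0;0.005 0 0 0;0.003 0 0 0"}}

```text
clock: 16.9
position: [0.4845, -0.2496, 0.047]
ee_rot: [0.514, 0.514, -0.451, 0.518]
ft_force: [0.7, -0.3, -0.1]
grip_width: -0.004
```

```bash
python3 -c "
from meas import *
go([.483,-.2539,.038],1.634)
s=cam('scene');t=cam('top');crop(s,165,160,130,110,5,'pics/p6s.png')"
```

```text
J [-0.43  0.59  1.1   1.94 -0.73  1.02 -0.5 ] F [ 0.7 -0.3 -0.1]
d_tool(mm) [ 8.6 -2.4  4.7] turn_tool_x 0.005 (now jaw -1.503) tilt [ 0.066  0.061 -0.996] pos [ 0.4845 -0.2496  0.047 ] w -0.004 t 16.9 j7 -0.5
```

View pics/p6s.png

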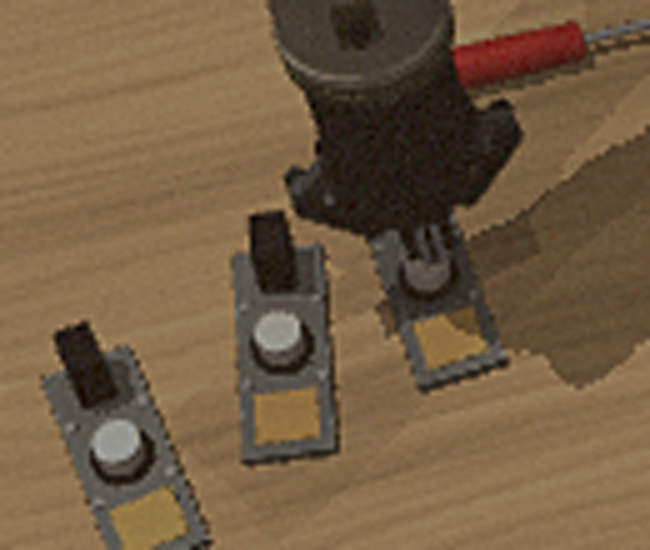

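>>> {"name": "play_rows", "arguments": {"increments": "0.002 -0.0024 0.0047 0;0.002 0 0 0;0.002 0 0 0"}}

```text
clock: 17.3
position: [0.4833, -0.2551, 0.0414]
ee_rot: [0.515, 0.513, -0.451, 0.518]
ft_force: [0.5, -0.2, -0.7]
grip_width: 0.001
```

>>> {"name": "play_rows", "arguments": {"increments": "0.001 0 0 0;0.001 0 0 0;0.001 0 0 0"}}

```text
clock: 17.6
position: [0.4837, -0.255, 0.0383]
ee_rot: [0.515, 0.513, -0.451, 0.519]
ft_force: [0.2, -0.4, 0.0]
grip_width: -0.004
```

>>> {"name": "play_rows", "arguments": {"increments": "0.001 0 0 0;0.001 0 0 0;0.001 0 0 0"}}

```text
clock: 17.9
position: [0.484, -0.2548, 0.0352]
ee_rot: [0.515, 0.513, -0.451, 0.519]
ft_force: [-0.2, -0.5, 0.7]
grip_width: -0.001
```

>>> {"name": "play_rows", "arguments": {"increments": "0.001 0 0 0;0.001 0 0 0;0 0 0 0"}}

```text
clock: 18.2
position: [0.4839, -0.2548, 0.033]
ee_rot: [0.515, 0.513, -0.451, 0.519]
ft_force: [0.1, 0.9, 0.6]
grip_width: -0.003
```

```bash
python3 -c "
from meas import *
go([.483,-.2539,.030],1.634)
f=[]
for i in range(6):
  camera('top'); f.append(get_obs()['ft_force'][2])
print(np.mean(f),get_obs()['position'])"
```

```text
J [-0.4   0.61  1.07  1.94 -0.75  1.   -0.47] F [0.1 0.9 0.6]
d_tool(mm) [ 3.  -1.1 -0.8] turn_tool_x 0.005 (now jaw -1.503) tilt [ 0.068  0.06  -0.996] pos [ 0.4839 -0.2548  0.033 ] w -0.003 t 18.2 j7 -0.47
0.026028135306271294 [ 0.48400058 -0.25473534  0.03309799]
```

>>> {"name": "play_rows", "arguments": {"increments": "0.001 0 0 0;0.001 0 0 0;0.001 0 0 0;0 0 0 0"}}

```text
clock: 18.9
position: [0.4841, -0.2548, 0.0301]
ee_rot: [0.515, 0.513, -0.451, 0.519]
ft_force: [-1.0, 1.5, 1.6]
grip_width: -0.005
```

```bash
python3 -c "
from meas import *
go([.483,-.2539,.030],1.634)
f=[]
for i in range(6):
  camera('top'); f.append(get_obs()['ft_force'][2])
print(np.mean(f),get_obs()['position'])"
```

```text
J [-0.4   0.61  1.06  1.94 -0.76  0.99 -0.47] F [-1.   1.5  1.6]
d_tool(mm) [ 0.1 -1.  -1. ] turn_tool_x 0.004 (now jaw -1.503) tilt [ 0.068  0.06  -0.996] pos [ 0.4841 -0.2548  0.0301] w -0.005 t 18.9 j7 -0.47
1.2387946234675813 [ 0.48409175 -0.25473332  0.03015615]
```

>>> {"name": "play_rows", "arguments": {"increments": "0.0006 0 0 0;0 0 0 0"}}

```text
clock: 19.4
position: [0.4841, -0.2548, 0.0296]
ee_rot: [0.515, 0.513, -0.451, 0.519]
ft_force: [-1.4, -0.0, 1.4]
grip_width: 0.002
```

```bash
python3 -c "
from meas import *
f=[]
for i in range(8):
  camera('top'); f.append(get_obs()['ft_force'][2])
print(np.mean(f),get_obs()['position'])"
```

```text
1.6296754251115844 [ 0.48408016 -0.25476247  0.02963553]
```

>>> {"name": "play_rows", "arguments": {"increments": "0.0007 0 0 0;0.0007 0 0 0;0 0 0 0"}}

```text
clock: 20.1
position: [0.4841, -0.2549, 0.0287]
ee_rot: [0.515, 0.513, -0.451, 0.518]
ft_force: [-2.3, 1.4, 4.3]
grip_width: -0.002
```

```bash
python3 -c "
from meas import *
f=[]
for i in range(8):
  camera('top'); f.append(get_obs()['ft_force'][2])
print(np.mean(f),get_obs()['position'])"
```

```text
6.343360726945325 [ 0.48410846 -0.25488093  0.02861625]
```

>>> {"name": "play_rows", "arguments": {"increments": "-0.01 0 0 0;-0.03 0 0 0;-0.04 0 0 0;-0.03 0.03 0 0;0 0.045 0 0;0 0.04 0 0"}}

```text
clock: 21.1
position: [0.59, -0.2556, 0.1536]
ee_rot: [0.517, 0.511, -0.452, 0.517]
ft_force: [0.7, -0.7, 0.4]
grip_width: -0.004
```

```bash
python3 -c "
from meas import *
go([.483,-.2539,.030],1.634)
s=cam('scene');t=cam('top');mods(s,t,zk=.024);crop(s,165,160,130,110,5,'pics/p7s.png');crop(t,290,140,160,80,5,'pics/p7t.png')"
```

```text
J [-0.39  0.65  1.11  1.6  -0.7   1.28 -0.66] F [ 0.7 -0.7  0.4]
d_tool(mm) [ 115.8 -115.4   -1.1] turn_tool_x -0.002 (now jaw -1.510) tilt [ 0.069  0.062 -0.996] pos [ 0.59   -0.2556  0.1536] w -0.004 t 21.1 j7 -0.66
pad [ 633.2 -199.8] [ 530.  -252.1] key t [ 499.6 -347.2] s [ 504.4 -340. ] tri [ 501.  -343.9   21.2] 8.2 yaw 0.834 1.288 len [198.9  91.5]
```

View pics/p7s.png

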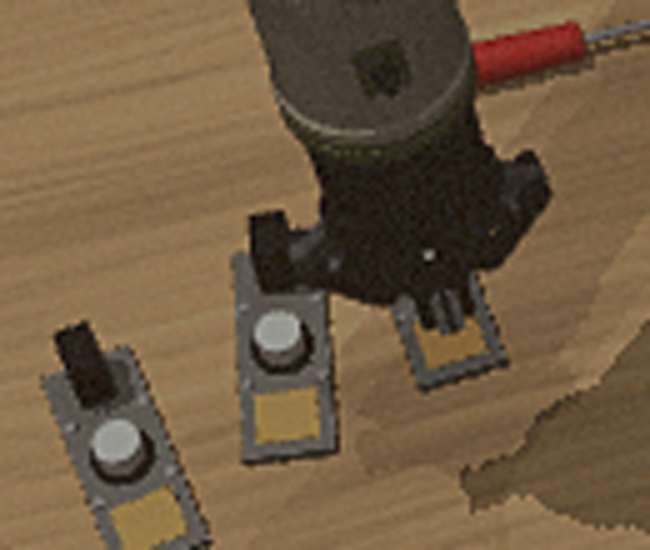

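>>> {"name": "play_rows", "arguments": {"increments": "0 -0.04 0 0;0 -0.045 0 0;0 -0.045 0 0;0 -0.02 0 0;0 0 0 0", "hand": -1}}

```text
clock: 21.7
position: [0.4381, -0.2646, 0.1411]
ee_rot: [0.514, 0.513, -0.451, 0.519]
ft_force: [1.1, -0.5, 0.5]
grip_width: 0.844
```

```bash
python3 -c "
from meas import *
go([.434,-.257,.027],1.634)
s=cam('scene');t=cam('top');crop(s,165,160,130,110,5,'pics/p8s.png');crop(t,290,140,160,80,5,'pics/p8t.png')"
```

```text
J [-0.59  0.36  1.3   1.95 -0.48  1.13 -0.6 ] F [ 1.1 -0.5  0.5]
d_tool(mm) [113.8 -11.7  -1.5] turn_tool_x 0.005 (now jaw -1.503) tilt [ 0.067  0.06  -0.996] pos [ 0.4381 -0.2646  0.1411] w 0.844 t 21.7 j7 -0.6
```

View pics/p8s.png

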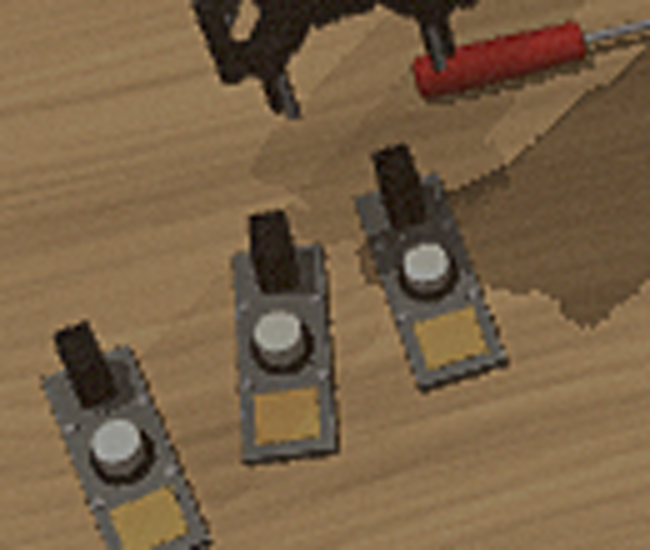

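```bash
python3 -c "
from meas import *
s=cam('scene');_,k,y=keys(s,(160,165,130,120));
for a,n in y:
  P=onz(s,a,.008)[0]; b=min(k,key=lambda q:np.linalg.norm(onz(s,q[0],.028)[0]-P))
  print(a,n,b[1],[ (z,round(np.linalg.norm((onz(s,b[0],z)[0]-P)[:2])*1e3,1)) for z in(.028,.024,.020)])
im=s['img']; cv2.imwrite('pics/p9.png',np.hstack([cv2.resize(im[y0:y0+36,x0:x0+30],None,fx=12,fy=12,interpolation=cv2.INTER_NEAREST) for x0,y0 in((238,198),(208,212))]))
"
```

```text
[263.75       165.67857143] 28 40 [(0.028, np.float64(176.4)), (0.024, np.float64(174.2)), (0.02, np.float64(171.9))]
[275.2173913  196.26086957] 23 40 [(0.028, np.float64(94.4)), (0.024, np.float64(93.1)), (0.02, np.float64(91.9))]
[254.568 227.04 ] 125 40 [(0.028, np.float64(36.9)), (0.024, np.float64(39.3)), (0.02, np.float64(41.7))]
[221.97709924 242.69465649] 131 54 [(0.028, np.float64(41.1)), (0.024, np.float64(43.4)), (0.02, np.float64(45.8))]
[194.22377622 263.72027972] 143 60 [(0.028, np.float64(41.1)), (0.024, np.float64(43.4)), (0.02, np.float64(45.6))]
```

View pics/p9.png

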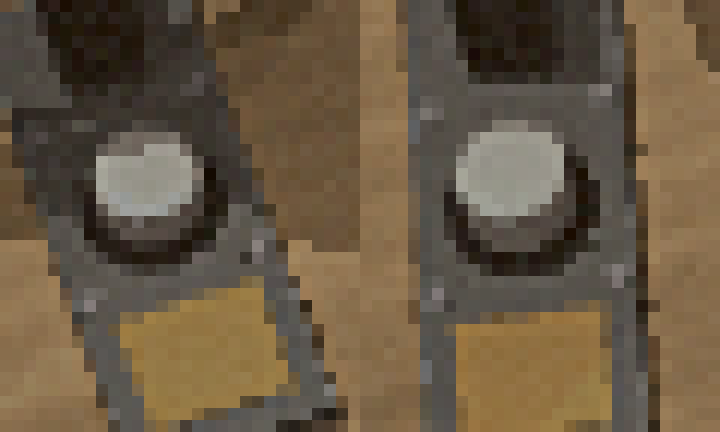

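```bash
python3 -c "
from meas import *
s=cam('scene')
im=s['img']; cv2.imwrite('pics/p10.png',np.hstack([cv2.resize(im[y0:y0+30,x0:x0+20],None,fx=13,fy=13,interpolation=cv2.INTER_NEAREST) for x0,y0 in((366,208),(240,202),(211,215))]))
"
```

```text
(no output)
```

View pics/p10.png

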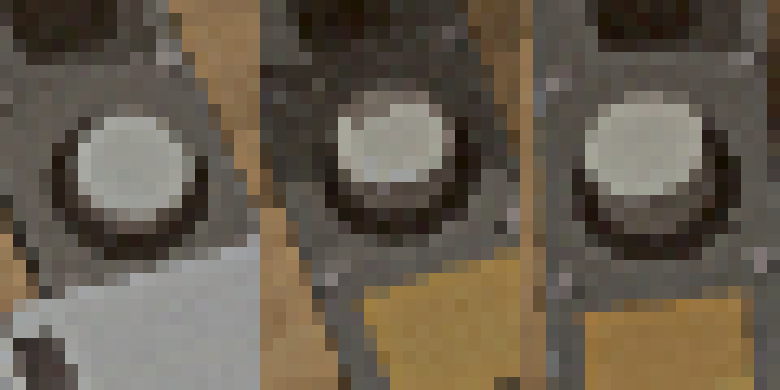

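>>> {"name": "play_rows", "arguments": {"increments": "0 0 -0.03 0;0 0 -0.04 0;0 0 -0.04 0;0 0 -0.03 0;0 0 0 0"}}

```text
clock: 22.4
position: [0.4357, -0.1337, 0.1503]
ee_rot: [0.511, 0.51, -0.455, 0.522]
ft_force: [-0.6, 0.1, -0.1]
grip_width: 1.001
```

```bash
python3 -c "
from meas import *
go([.434,-.257,.027],1.634)
s=cam('scene');t=cam('top');mods(s,t,zk=.028)
im=s['img']; cv2.imwrite('pics/p11.png',np.hstack([cv2.resize(im[y0:y0+30,x0:x0+20],None,fx=13,fy=13,interpolation=cv2.INTER_NEAREST) for x0,y0 in((366,208),(240,202),(211,215))]))
"
```

```text
J [-0.99 -0.15  1.2   2.08  0.09  1.06 -1.34] F [-0.6  0.1 -0.1]
d_tool(mm) [117.1 -18.3 128. ] turn_tool_x 0.005 (now jaw -1.502) tilt [ 0.066  0.047 -0.997] pos [ 0.4357 -0.1337  0.1503] w 1.001 t 22.4 j7 -1.34
pad [ 585.9 -429.5] [ 588.  -427.9] key t [ 544.8 -436.2] s [ 547.2 -434.1] tri [ 545.4 -435.6   25.9] 2.6 yaw 0.163 0.151 len [41.7 41.3]
pad [ 545.1 -347.3] [ 547.5 -346. ] key t [ 503.4 -342.1] s [ 507.  -339.8] tri [ 504.2 -341.4   24.5] 3.2 yaw -0.124 -0.151 len [42. 41.]
pad [ 524.2 -252.2] [ 525.9 -250.7] key t [ 503.4 -342.1] s [ 487.2 -253.8] tri [ 510.5 -290.3   96.1] 74.1 yaw 1.344 0.081 len [92.3 38.8]
pad [404.7 -94.8] [475.2 -35.7] key t [ 503.4 -342.1] s [ 487.2 -253.8] tri [ 510.5 -290.3   96.1] 74.1 yaw 1.95 1.626 len [266.3 218.5]
```

View pics/p11.png

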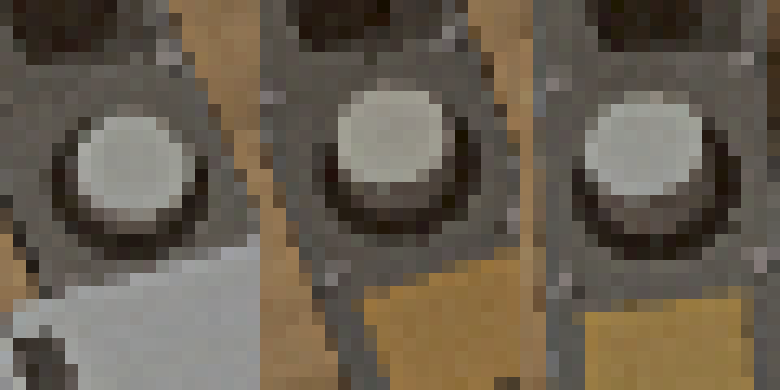

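>>> {"name": "play_rows", "arguments": {"increments": "0 -0.003 0.03 0;0 -0.003 0.035 0;0 -0.003 0.035 0;0.01 -0.003 0.025 0;0.02 -0.003 0.003 0;0.02 -0.003 0 0;0.02 0 0 0;0 0 0 0"}}

```text
clock: 23.3
position: [0.432, -0.2776, 0.0708]
ee_rot: [0.505, 0.505, -0.464, 0.524]
ft_force: [-0.5, -0.1, 0.7]
grip_width: 1.003
```

```bash
python3 -c "
from meas import *
go([.434,-.257,.027],1.634)"
```

```text
J [-0.42  0.42  1.1   2.01 -0.52  0.97 -0.56] F [-0.5 -0.1  0.7]
d_tool(mm) [ 44.3   0.6 -19.6] turn_tool_x -0.002 (now jaw -1.509) tilt [ 0.059  0.024 -0.998] pos [ 0.432  -0.2776  0.0708] w 1.003 t 23.3 j7 -0.56
```

>>> {"name": "play_rows", "arguments": {"increments": "0 0 -0.011 0;0 0 -0.008 0;0 0 0 0"}}

```text
clock: 23.6
position: [0.4302, -0.2629, 0.072]
ee_rot: [0.503, 0.504, -0.467, 0.524]
ft_force: [-0.1, 0.1, 1.1]
grip_width: 0.998
```

```bash
python3 -c "
from meas import *
go([.434,-.257,.027],1.634)"
```

```text
J [-0.48  0.39  1.13  2.03 -0.5   0.95 -0.61] F [-0.1  0.1  1.1]
d_tool(mm) [45.2  1.6 -5.1] turn_tool_x -0.006 (now jaw -1.513) tilt [ 0.056  0.017 -0.998] pos [ 0.4302 -0.2629  0.072 ] w 0.998 t 23.6 j7 -0.61
```

>>> {"name": "play_rows", "arguments": {"increments": "0.012 0.002 -0.005 0;0.012 0 0 0;0.01 0 0 0;0.006 0 0 0;0.003 0 0 0;0 0 0 0"}}

```text
clock: 24.2
position: [0.4355, -0.2574, 0.0259]
ee_rot: [0.503, 0.503, -0.467, 0.525]
ft_force: [-1.1, 0.5, 0.2]
grip_width: 1.002
```

```bash
python3 -c "
from meas import *
go([.434,-.257,.027],1.634)"
```

```text
J [-0.4   0.47  1.03  2.06 -0.59  0.88 -0.55] F [-1.1  0.5  0.2]
d_tool(mm) [-1.2 -1.4 -0.5] turn_tool_x -0.005 (now jaw -1.512) tilt [ 0.057  0.016 -0.998] pos [ 0.4355 -0.2574  0.0259] w 1.002 t 24.2 j7 -0.55
```

>>> {"name": "play_rows", "arguments": {"increments": "0 0 0 0;0 0 0 0;0 0 0 0;0 0 0 0;0 0 0 0;0 0 0 0;-0.006 0 0 0;-0.012 0 0 0;-0.02 0 0 0;-0.025 0 0 0;-0.025 0 0 0;-0.01 0 0 0", "hand": 1, "squeeze": 80}}

```text
clock: 25.4
position: [0.4277, -0.2601, 0.1297]
ee_rot: [0.503, 0.504, -0.468, 0.523]
ft_force: [0.6, 0.0, -1.8]
grip_width: 0.227
```

```bash
python3 -c "
from meas import *
go([.5035,.345,.12],1.59)"
```

```text
J [-0.62  0.28  1.25  1.99 -0.36  1.05 -0.72] F [ 0.6  0.  -1.8]
d_tool(mm) [  24.   107.9 -599.9] turn_tool_x 0.036 (now jaw -1.516) tilt [ 0.054  0.017 -0.998] pos [ 0.4277 -0.2601  0.1297] w 0.227 t 25.4 j7 -0.72
```

>>> {"name": "play_rows", "arguments": {"increments": "0 0.004 -0.02 0;0 0.0065 -0.032 0;0 0.0065 -0.034 0;0 0.0065 -0.034 0.01;0 0.0065 -0.034 0.01;0 0.0065 -0.034 0.01;0 0.0065 -0.034 0;0 0.0065 -0.034 0;0 0.0065 -0.034 0;0 0.0065 -0.034 0;0 0.0065 -0.034 0;0 0.0065 -0.034 0;0 0.0065 -0.034 0;0 0.0065 -0.034 0;0 0.0065 -0.034 0"}}

```text
clock: 26.9
position: [0.5121, 0.2444, 0.1553]
ee_rot: [0.521, 0.492, -0.478, 0.508]
ft_force: [0.7, 0.4, -1.0]
grip_width: 0.219
```

```bash
python3 -c "
from meas import *
go([.5035,.345,.12],1.59)"
```

```text
J [-1.31  0.31  0.93  1.82 -0.28  1.08 -1.86] F [ 0.7  0.4 -1. ]
d_tool(mm) [ 37.4 -10.6 -99.6] turn_tool_x -0.017 (now jaw -1.569) tilt [ 0.06   0.027 -0.998] pos [0.5121 0.2444 0.1553] w 0.219 t 26.9 j7 -1.86
```

>>> {"name": "play_rows", "arguments": {"increments": "0 -0.003 -0.03 -0.01;0 -0.003 -0.03 0;0.01 -0.002 -0.022 0;0.015 -0.002 -0.01 0;0.01 0 0 0;0 0 0 0"}}

```text
clock: 27.5
position: [0.5029, 0.3438, 0.124]
ee_rot: [0.518, 0.494, -0.474, 0.513]
ft_force: [0.8, -0.6, -1.7]
grip_width: 0.218
```

```bash
python3 -c "
from meas import *
go([.5035,.345,.06],1.59)
s=cam('scene');crop(s,360,110,160,120,5,'pics/p12s.png')"
```

```text
J [-1.36  0.44  0.84  1.74 -0.36  1.05 -1.95] F [ 0.8 -0.6 -1.7]
d_tool(mm) [63.9 -3.4  0.4] turn_tool_x -0.003 (now jaw -1.555) tilt [ 0.063  0.026 -0.998] pos [0.5029 0.3438 0.124 ] w 0.218 t 27.5 j7 -1.95
```

View pics/p12s.png

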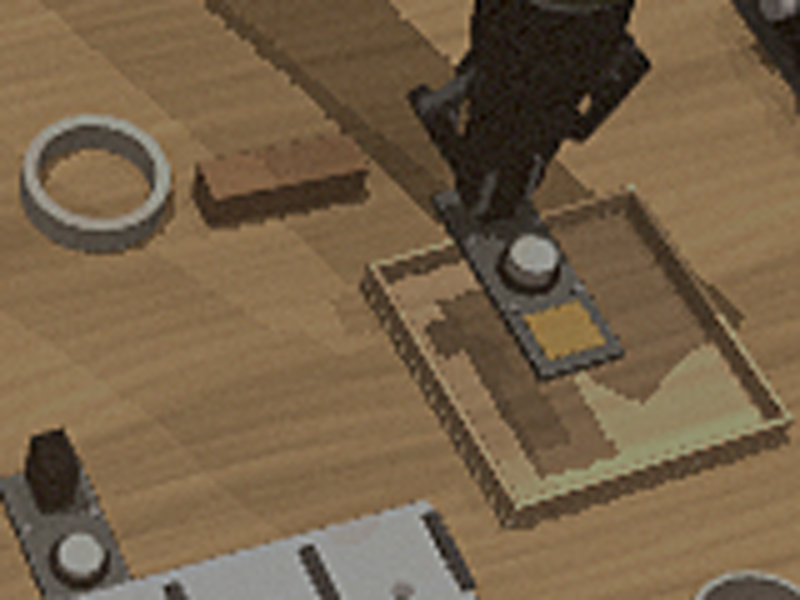

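>>> {"name": "play_rows", "arguments": {"increments": "0.012 0 -0.004 0;0.015 -0.001 -0.003 0;0.015 -0.001 0 0;0.015 -0.001 0 0;0.008 0 0 0;0 0 0 0"}}

```text
clock: 28.15
position: [0.5055, 0.3489, 0.0543]
ee_rot: [0.52, 0.492, -0.475, 0.512]
ft_force: [-0.5, 0.4, -1.7]
grip_width: 0.216
```

```bash
python3 -c "
from meas import *
go([.5035,.352,.031],1.59)"
```

```text
J [-1.3   0.54  0.78  1.78 -0.45  0.94 -1.91] F [-0.5  0.4 -1.7]
d_tool(mm) [23.2 -3.4 -2.5] turn_tool_x -0.009 (now jaw -1.561) tilt [ 0.064  0.025 -0.998] pos [0.5055 0.3489 0.0543] w 0.216 t 28.15 j7 -1.91
```

>>> {"name": "play_rows", "arguments": {"increments": "0.008 -0.001 -0.002 0;0.006 -0.001 -0.001 0;0.004 0 0 0;0.003 0 0 0;0.001 0 0 0"}}

```text
clock: 28.65
position: [0.5056, 0.3533, 0.0322]
ee_rot: [0.52, 0.492, -0.475, 0.512]
ft_force: [-8.4, -3.2, 19.2]
grip_width: 0.221
```

```bash
python3 -c "
from meas import *
go([.5035,.352,.031],1.59)
s=cam('scene');crop(s,360,110,160,120,5,'pics/p13s.png')"
```

```text
J [-1.29  0.58  0.76  1.78 -0.48  0.9  -1.9 ] F [-8.4 -3.2 19.2]
d_tool(mm) [ 1.  -2.2  1.3] turn_tool_x -0.009 (now jaw -1.561) tilt [ 0.064  0.027 -0.998] pos [0.5056 0.3533 0.0322] w 0.221 t 28.65 j7 -1.9
```

>>> {"name": "play_rows", "arguments": {"increments": "-0.0005 0 0 0;0 0 0 0;0 0 0 0;0 0 0 0;0 0 0 0", "hand": 0.2}}

```text
clock: 29.2
position: [0.5067, 0.354, 0.0341]
ee_rot: [0.521, 0.492, -0.474, 0.512]
ft_force: [0.6, -0.1, -0.3]
grip_width: 0.4
```

>>> {"name": "play_rows", "arguments": {"increments": "-0.008 0 0 0;-0.02 0 0 0;-0.035 0 0 0;-0.04 0 0 0;-0.02 -0.01 0 0;0 -0.03 0.02 0;0 -0.03 0.03 0"}}

```text
clock: 29.9
position: [0.4304, 0.3004, 0.1581]
ee_rot: [0.522, 0.491, -0.473, 0.513]
ft_force: [-0.4, -2.2, 2.1]
grip_width: 0.401
```

```bash
python3 -c "
from meas import *
go([.5055,-.3405,.12],1.43)
s=cam('scene');t=cam('top');mods(s,t);crop(s,360,110,160,120,5,'pics/p13s.png');cv2.imwrite('pics/p13t.png',t['img'])"
```

```text
J [-1.59  0.16  0.96  1.93 -0.13  1.05 -2.14] F [-0.4 -2.2  2.1]
d_tool(mm) [ 25.5  67.2 642.4] turn_tool_x 0.150 (now jaw -1.561) tilt [ 0.071  0.028 -0.997] pos [0.4304 0.3004 0.1581] w 0.401 t 29.9 j7 -2.14
pad [ 585.9 -429.2] [ 587.6 -427.8] key t [ 544.6 -436.1] s [ 547.2 -434.1] tri [ 545.2 -435.6   25.6] 2.6 yaw 0.166 0.156 len [41.9 40.9]
pad [ 545.2 -347.5] [ 547.5 -346. ] key t [ 503.5 -342.1] s [ 506.8 -339.8] tri [ 504.2 -341.4   24.8] 3.1 yaw -0.126 -0.149 len [42.1 41.2]
```

View pics/p13s.png

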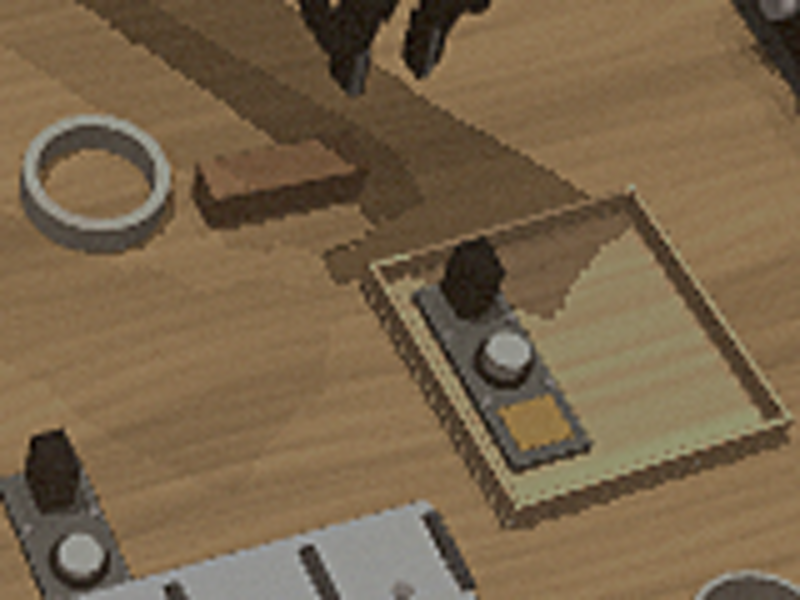

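>>> {"name": "play_rows", "arguments": {"increments": "0 0.004 0.02 0.02;0 0.004 0.035 0.03;0 0.004 0.038 0.03;0 0.004 0.038 0.03;0 0.004 0.038 0.03;0 0.004 0.038 0;0 0.004 0.038 0;0 0.004 0.038 0;0 0.004 0.038 0;0 0.004 0.038 0;0 0.004 0.038 0;0 0.004 0.038 0;0 0.004 0.038 0;0 0.004 0.03 0;0 0.002 0.02 0", "hand": 1}}

```text
clock: 31.5
position: [0.4108, -0.2359, 0.1578]
ee_rot: [0.564, 0.45, -0.503, 0.476]
ft_force: [1.0, -0.2, 0.3]
grip_width: -0.001
```

```bash
python3 -c "
from meas import *
go([.5055,-.3405,.06],1.43)"
```

```text
J [-1.09 -0.5   1.34  2.05  0.48  1.17 -1.65] F [ 1.  -0.2  0.3]
d_tool(mm) [103.  100.   94.2] turn_tool_x 0.002 (now jaw -1.710) tilt [ 0.089  0.027 -0.996] pos [ 0.4108 -0.2359  0.1578] w -0.001 t 31.5 j7 -1.65
```

>>> {"name": "play_rows", "arguments": {"increments": "0 0.015 0 0;0 0.02 0 0;0 0.02 0 0;0 0.02 0 0"}}

```text
clock: 31.9
position: [0.45, -0.2271, 0.1897]
ee_rot: [0.569, 0.434, -0.5, 0.487]
ft_force: [0.0, -0.2, -0.4]
grip_width: 0.002
```

```bash
python3 -c "
from meas import *
go([.5055,-.3405,.06],1.43);print(get_obs()['joint_pos'])"
```

```text
J [-1.17 -0.5   1.34  1.97  0.49  1.2  -1.71] F [ 0.  -0.2 -0.4]
d_tool(mm) [134.7  55.8 107.3] turn_tool_x -0.007 (now jaw -1.718) tilt [ 0.122  0.007 -0.992] pos [ 0.45   -0.2271  0.1897] w 0.002 t 31.9 j7 -1.71
[-1.1708839  -0.49907257  1.33870441  1.9731641   0.49213907  1.2033118
 -1.71224433]
```

>>> {"name": "play_rows", "arguments": {"increments": "0.015 0 0 0;0.02 0 0 0;0.02 0 0 0"}}

```text
clock: 32.2
position: [0.4417, -0.213, 0.1494]
ee_rot: [0.571, 0.427, -0.495, 0.496]
ft_force: [0.1, -0.1, -0.5]
grip_width: -0.003
```

```bash
python3 -c "
from meas import *
go([.5055,-.3405,.06],1.43)"
```

```text
J [-1.16 -0.5   1.34  2.07  0.52  1.09 -1.75] F [ 0.1 -0.1 -0.5]
d_tool(mm) [ 98.2  68.  118.6] turn_tool_x -0.003 (now jaw -1.714) tilt [ 0.145 -0.003 -0.989] pos [ 0.4417 -0.213   0.1494] w -0.003 t 32.2 j7 -1.75
```

>>> {"name": "play_rows", "arguments": {"increments": "0 0.01 -0.025 0;0 0.01 -0.03 0;0 0.01 -0.03 0;0 0.015 -0.025 0;0.002 0.02 -0.01 0;0.002 0.02 0 0;0.002 0.02 0 0"}}

```text
clock: 32.9
position: [0.5157, -0.0888, 0.1828]
ee_rot: [0.576, 0.419, -0.486, 0.507]
ft_force: [-0.0, -0.2, 0.4]
grip_width: -0.003
```

```bash
python3 -c "
from meas import *
go([.5055,-.3405,.06],1.43)"
```

```text
J [-1.49 -0.5   1.34  2.    0.58  1.14 -2.06] F [-0.  -0.2  0.4]
d_tool(mm) [121.6   2.5 252.5] turn_tool_x 0.005 (now jaw -1.707) tilt [ 0.177 -0.01  -0.984] pos [ 0.5157 -0.0888  0.1828] w -0.003 t 32.9 j7 -2.06
```

```bash
cat > fk.py <<'E'
import numpy as np, itertools
from scipy.spatial.transform import Rotation as Ro
from scipy.optimize import least_squares
def rz(a):c,s=np.cos(a),np.sin(a);return np.array([[c,-s,0],[s,c,0],[0,0,1]])
def ry(a):c,s=np.cos(a),np.sin(a);return np.array([[c,0,s],[0,1,0],[-s,0,c]])
def fk(q,p,S):
    h,L1,L2,L3,a,c0,b=p
    R=rz(S[0]*q[0]);x=np.array([0,0,h]);R=R@ry(q[1])@rz(S[1]*q[2]);x=x+R@[a,0,L1]
    R=R@ry(q[3])@rz(S[2]*q[4]);x=x+R@[b,0,L2];R=R@ry(q[5])@rz(S[3]*q[6]+c0);x=x+R@[0,0,L3]
    return x,R   # approach axis = R[:,2]
D=[([-1.2196,.3329,-.0647,1.4609,.0216,1.3499,-.0885],[.2281,.5815,.2385],[0,-.001,-1],1.197),
([-0.70501171,0.47388563,1.24106282,1.87296763,-0.58550396,1.13559996,-0.5998536],[.5218,-.1784,.1347],[.07,.052,-.996],-1.35),
([-.4,.61,1.07,1.94,-.75,1.,-.47],[.4839,-.2548,.033],[.068,.06,-.996],-1.503),
([-.39,.65,1.11,1.6,-.7,1.28,-.66],[.59,-.2556,.1536],[.069,.062,-.996],-1.51),
([-.99,-.15,1.2,2.08,.09,1.06,-1.34],[.4357,-.1337,.1503],[.066,.047,-.997],-1.502),
([-1.3,.54,.78,1.78,-.45,.94,-1.91],[.5055,.3489,.0543],[.064,.025,-.998],-1.561),
([-1.59,.16,.96,1.93,-.13,1.05,-2.14],[.4304,.3004,.1581],[.071,.028,-.997],-1.561),
([-1.1708839,-0.49907257,1.33870441,1.9731641,0.49213907,1.2033118,-1.71224433],[.45,-.2271,.1897],[.122,.007,-.992],-1.718),
([-1.49,-.5,1.34,2.,.58,1.14,-2.06],[.5157,-.0888,.1828],[.177,-.01,-.984],-1.707)]
def res(p,S):
    r=[]
    for q,x,t,j in D:
        X,R=fk(q,p,S); r+=list(X-x)+list(.3*(R[:,2]-t))+list(.3*(R[:2,1]-[np.cos(j),np.sin(j)]))
    return r
if __name__=='__main__':
    best=[]
    for S in itertools.product([1,-1],repeat=4):
        for c0 in(0,1.57,3.14,-1.57):
            f=least_squares(res,[.3,.4,.4,.2,0,c0,0],args=(S,)); best.append((f.cost,S,np.round(f.x,4)))
    best.sort(key=lambda b:b[0]); print(best[:3])
    p=best[0]; print(np.round(np.array(res(p[2],p[1])).reshape(-1,8),3))
E
python3 fk.py
```

```text
[(np.float64(0.0047275595566483), (-1, -1, -1, -1), array([ 0.1778,  0.4335,  0.4811,  0.283 ,  0.0138,  1.5704, -0.047 ])), (np.float64(0.004727559556648301), (-1, -1, -1, -1), array([ 0.1778,  0.4335,  0.4811,  0.283 ,  0.0138,  1.5704, -0.047 ])), (np.float64(0.004727559556648343), (-1, -1, -1, -1), array([ 0.1778,  0.4335,  0.4811,  0.283 ,  0.0138,  1.5704, -0.047 ]))]
[[-0.041  0.024  0.001 -0.    -0.     0.    -0.     0.   ]
 [ 0.004  0.011 -0.008 -0.    -0.    -0.     0.     0.   ]
 [ 0.008  0.002 -0.012 -0.001 -0.001 -0.     0.     0.   ]
 [-0.     0.015 -0.012 -0.001  0.001  0.     0.001  0.001]
 [ 0.011  0.025  0.008  0.001  0.     0.    -0.001  0.   ]
 [-0.012  0.026 -0.01  -0.001  0.001  0.    -0.001  0.   ]
 [-0.02   0.032 -0.002 -0.001  0.    -0.     0.001  0.   ]
 [-0.005  0.033  0.018  0.     0.    -0.     0.     0.   ]
 [-0.019  0.036  0.016 -0.001 -0.001 -0.     0.    -0.   ]]
```

```bash
cat >> fk.py <<'E'
def fk2(q,p):
    l=np.array(p).reshape(5,3)
    R=rz(-q[0]);x=R@l[0];R=R@ry(q[1]);x=x+R@l[1];R=R@rz(-q[2]);R=R@ry(q[3]);x=x+R@l[2]
    R=R@rz(-q[4])@ry(q[5]);x=x+R@l[3];R=R@rz(-q[6]+np.pi/2);x=x+R@l[4]
    return x,R
def res2(p):
    r=[]
    for q,x,t,j in D: r+=list(fk2(q,p)[0]-x)
    return r+list(1e-3*(np.array(p)-P0))
P0=np.array([0,0,.18,0,0,.43,0,0,.48,0,0,.1,0,0,.18])
P=least_squares(res2,P0).x
if __name__=='__main__':
    print(np.round(P.reshape(5,3),3)); print(np.round(np.array(res2(P))[:27].reshape(-1,3)*1e3,1))
E
python3 fk.py | tail -14
```

```text
[[-0.003 -0.011  0.266]
 [ 0.002 -0.011  0.456]
 [ 0.009 -0.026  0.499]
 [ 0.007  0.002  0.129]
 [ 0.001 -0.002  0.209]]
[[-0.1  0.2  0.5]
 [ 0.1  0.5  0.8]
 [-0.5 -0.2  0.5]
 [ 0.1  0.5 -1. ]
 [-0.1 -1.1  1.3]
 [ 0.2 -0.9 -0.8]
 [-0.3  1.  -0.3]
 [ 0.8  0.7  0.7]
 [-0.3 -0.5 -1.7]]
```

```bash
cat > sim.py <<'E'
from fk import *
LO=np.array([-2.6,-.5,-1.47,.16,-1.27,.06,-2.6])+.001;HI=np.array([2.6,2.12,1.34,2.42,4.41,2.06,2.6])-.001
def toolR(q):
    x,R=fk2(q,P); # tool x = R z ; tool z(jaw)=R y ; tool y = z cross x
    X=R[:,2];Z=R[:,1];return x,np.c_[X,np.cross(Z,X),Z]
def jac(q):
    x0,R0=toolR(q);J=np.zeros((6,7))
    for i in range(7):
        d=np.zeros(7);d[i]=1e-5;x,R=toolR(q+d);J[:3,i]=(x-x0)/1e-5;J[3:,i]=Ro.from_matrix(R@R0.T).as_rotvec()/1e-5
    return J
def row(q,r,it=8,lam=.02,frac=1.):
    x0,R0=toolR(q);xt=x0+R0@np.array(r[:3]);Rt=R0@Ro.from_rotvec([r[3],0,0]).as_matrix();qq=q.copy()
    for _ in range(it):
        x,R=toolR(qq);e=np.r_[xt-x,Ro.from_matrix(Rt@R.T).as_rotvec()]
        J=jac(qq);qq=np.clip(qq+J.T@np.linalg.solve(J@J.T+lam**2*np.eye(6),e),LO,HI)
    return q+frac*(qq-q)
def run(q,rows,**k):
    q=np.array(q,float)
    for r in rows:q=row(q,r,**k)
    return q
def show(q):
    x,R=toolR(q);print('J',np.round(q,2),'x',np.round(x,3),'tilt',np.round(R[:,0],3),'jaw',round(np.arctan2(R[1,2],R[0,2]),3))
E
python3 - <<'E'
from sim import *
rows=[(0,.01,-.025,0),(0,.01,-.03,0),(0,.01,-.03,0),(0,.015,-.025,0),(.002,.02,-.01,0),(.002,.02,0,0),(.002,.02,0,0)]
q0=[-1.16,-.499,1.339,2.07,.52,1.09,-1.75]
show(np.array(q0))
for it,lam in((1,.02),(8,.02),(8,.1),(30,.05)): show(run(q0,rows,it=it,lam=lam))
print('sweep from tray')
rows=[(0,.004,.02,.02),(0,.004,.035,.03)]+[(0,.004,.038,.03)]*3+[(0,.004,.038,0)]*8+[(0,.004,.03,0),(0,.002,.02,0)]
q0=[-1.59,.16,.96,1.93,-.13,1.05,-2.14]
for it,lam in((1,.02),(8,.02),(8,.1),(30,.05)): show(run(q0,rows,it=it,lam=lam))
E
```

```text
J [-1.16 -0.5   1.34  2.07  0.52  1.09 -1.75] x [ 0.445 -0.21   0.151] tilt [ 0.151  0.    -0.989] jaw -1.713
J [-1.75 -0.32  1.34  1.89  0.4   1.05 -1.87] x [0.57  0.101 0.242] tilt [ 0.279  0.079 -0.957] jaw -1.336
J [-1.75 -0.45  1.34  1.89  0.53  1.11 -1.97] x [0.574 0.06  0.237] tilt [ 0.271  0.066 -0.96 ] jaw -1.408
J [-1.67 -0.41  1.34  1.92  0.48  1.1  -1.94] x [0.563 0.027 0.226] tilt [ 0.25   0.046 -0.967] jaw -1.466
J [-1.74 -0.5   1.34  1.89  0.64  1.16 -2.05] x [0.577 0.015 0.234] tilt [ 0.271  0.001 -0.963] jaw -1.489
sweep from tray
J [-1.21 -0.49  1.34  2.06  0.49  1.14 -1.67] x [ 0.441 -0.181  0.152] tilt [ 0.102  0.021 -0.995] jaw -1.597
J [-1.26 -0.5   1.34  2.02  0.51  1.16 -1.69] x [ 0.461 -0.179  0.17 ] tilt [ 0.119  0.013 -0.993] jaw -1.586
J [-1.23 -0.5   1.34  2.03  0.5   1.17 -1.69] x [ 0.452 -0.185  0.167] tilt [ 0.11   0.019 -0.994] jaw -1.606
J [-1.25 -0.5   1.34  2.02  0.51  1.17 -1.7 ] x [ 0.457 -0.184  0.17 ] tilt [ 0.113  0.005 -0.994] jaw -1.597
```

```bash
cat > plan.py <<'E'
from sim import *
import time,sys
from multiprocessing import Pool
from workcell import get_obs
q0=np.clip(np.array(get_obs()['joint_pos']),LO,HI)
cfg=[dict(it=2,lam=.05),dict(it=8,lam=.05,frac=.9)]
def cost(q):
    x,R=toolR(q);t=np.hypot(*R[:2,0]);m=np.min(np.minimum(q-LO,HI-q)[[1,2,3,4,5,6]])
    return 4*t+2*max(0,.3-m)+ .5*abs(q[2])
def ev(segs):
    tot=0
    for c in cfg:
        q=q0.copy()
        for d,n in segs:
            for _ in range(n):
                q=row(q,d,**c); x=q and 0 if False else toolR(q)[0]
                if x[2]<.11 or x[2]>.5 or np.hypot(x[0],x[1])>.85 or np.hypot(x[0],x[1])<.35 or x[0]<.2: return 9
        tot=max(tot,cost(q))
    return tot
def samp(seed):
    g=np.random.default_rng(seed);best=(9,None)
    t0=time.time()
    while time.time()-t0<100:
        segs=[]
        for _ in range(g.integers(1,4)):
            v=g.normal(size=3);v*=g.choice([.02,.035])/np.linalg.norm(v);segs.append(((*np.round(v,3),g.choice([0,0,.1,-.1])),int(g.integers(3,15))))
        c=ev(segs)
        if c<best[0]:best=(c,segs)
    return best
if __name__=='__main__':
    import os; n=os.cpu_count(); show(q0);print(n,cost(q0))
    with Pool(n) as p: b=sorted(p.map(samp,range(n)),key=lambda a:a[0])
    for c,s in b[:3]:
        print(round(c,3),[(tuple(float(z) for z in d),k) for d,k in s])
        for cf in cfg:
            q=q0.copy()
            for d,k in s: q=run(q,[d]*k,**cf); 
            show(q)
E
OMP_NUM_THREADS=1 python3 plan.py
```

```text
J [-1.49 -0.5   1.34  2.    0.58  1.14 -2.06] x [ 0.517 -0.089  0.183] tilt [ 0.177 -0.01  -0.984] jaw -1.707
4 1.9794089015526581
0.993 [((-0.006, -0.022, -0.027, 0.0), 13), ((0.003, 0.035, -0.003, 0.0), 14)]
J [-0.93  0.76  0.57  0.93 -0.29  1.39 -1.81] x [0.715 0.438 0.248] tilt [ 0.176 -0.009 -0.984] jaw -1.332
J [-0.78  0.61  0.46  1.11 -0.18  1.31 -1.9 ] x [0.727 0.322 0.252] tilt [ 0.177 -0.008 -0.984] jaw -1.511
1.199 [((-0.017, -0.004, -0.009, 0.1), 10), ((0.022, 0.01, -0.025, 0.0), 7)]
J [-0.89  0.48  0.91  1.5  -0.38  1.17 -2.23] x [0.689 0.094 0.227] tilt [ 0.177 -0.01  -0.984] jaw -2.276
J [-0.72  0.38  0.7   1.54 -0.24  1.14 -2.37] x [0.678 0.061 0.227] tilt [ 0.178 -0.01  -0.984] jaw -2.363
1.264 [((-0.022, -0.017, -0.021, 0.0), 14), ((0.016, 0.01, 0.007, 0.0), 3)]
J [-1.29 -0.39  0.28  1.85  0.27  1.62 -2.52] x [0.306 0.219 0.392] tilt [ 0.164 -0.052 -0.985] jaw -1.51
J [-1.12 -0.4   0.24  1.89  0.25  1.56 -2.52] x [0.329 0.187 0.379] tilt [ 0.171 -0.029 -0.985] jaw -1.643
```

>>> {"name": "play_rows", "arguments": {"increments": "-0.006 -0.022 -0.027 0;-0.006 -0.022 -0.027 0;-0.006 -0.022 -0.027 0;-0.006 -0.022 -0.027 0;-0.006 -0.022 -0.027 0;-0.006 -0.022 -0.027 0;-0.006 -0.022 -0.027 0;-0.006 -0.022 -0.027 0;-0.006 -0.022 -0.027 0;-0.006 -0.022 -0.027 0;-0.006 -0.022 -0.027 0;-0.006 -0.022 -0.027 0"}}

```text
clock: 34.1
position: [0.3184, 0.2318, 0.2165]
ee_rot: [0.584, 0.411, -0.484, 0.505]
ft_force: [0.9, 0.3, 0.4]
grip_width: 0.001
```

```bash
python3 -c "
from meas import *
go([.5055,-.3405,.06],1.43)"; sed -i 's/return 4\*t+2/return 12*t+2/' plan.py; sed -i 's/<100:/<60:/' plan.py; OMP_NUM_THREADS=1 python3 plan.py
```

```text
J [-0.64 -0.27 -0.2   2.14  0.11  1.15 -2.6 ] F [0.9 0.3 0.4]
d_tool(mm) [195.1 238.5 540.5] turn_tool_x -0.011 (now jaw -1.723) tilt [ 0.193 -0.009 -0.981] pos [0.3184 0.2318 0.2165] w 0.001 t 34.1 j7 -2.6
J [-0.64 -0.27 -0.2   2.14  0.11  1.15 -2.6 ] x [0.319 0.229 0.217] tilt [ 0.193 -0.009 -0.981] jaw -1.722
4 3.022255590492799
2.327 [((-0.024, 0.026, -0.0, -0.1), 9), ((0.017, -0.011, 0.0, 0.0), 4)]
J [-0.66 -0.02  0.    1.56  0.13  1.46 -1.49] x [0.474 0.256 0.398] tilt [ 0.194 -0.009 -0.981] jaw -0.833
J [-0.66 -0.06 -0.    1.63  0.13  1.43 -1.59] x [0.46  0.249 0.38 ] tilt [ 0.193 -0.009 -0.981] jaw -0.923
2.328 [((-0.008, 0.018, 0.002, -0.1), 9)]
J [-0.68 -0.05  0.01  1.74  0.13  1.3  -1.52] x [0.458 0.252 0.318] tilt [ 0.193 -0.009 -0.981] jaw -0.833
J [-0.68 -0.08  0.    1.79  0.13  1.28 -1.62] x [0.446 0.244 0.308] tilt [ 0.193 -0.009 -0.981] jaw -0.923
2.344 [((0.008, 0.033, 0.008, 0.0), 9), ((0.028, 0.021, 0.006, 0.1), 3), ((-0.015, 0.004, -0.013, -0.1), 9)]
J [-0.39  0.39  0.03  1.34  0.07  1.24 -1.5 ] x [0.695 0.191 0.27 ] tilt [ 0.194 -0.009 -0.981] jaw -1.132
J [-0.42  0.32  0.03  1.44  0.08  1.21 -1.6 ] x [0.66  0.197 0.265] tilt [ 0.192 -0.007 -0.981] jaw -1.191
```

```bash
sed -i 's/np.hypot(x\[0\],x\[1\])<.35 or x\[0\]<.2/np.hypot(x[0],x[1])<.27 or x[0]<.1/; s/x\[2\]<.11/x[2]<.15/; s/+ .5\*abs(q\[2\])/+ 1.5*abs(q[2])/' plan.py; sed -i 's/<60:/<90:/' plan.py; OMP_NUM_THREADS=1 python3 plan.py
```

```text
J [-0.64 -0.27 -0.2   2.14  0.11  1.15 -2.6 ] x [0.319 0.229 0.217] tilt [ 0.193 -0.009 -0.981] jaw -1.722
4 3.2213921747027934
1.443 [((-0.002, -0.01, -0.017, 0.0), 7), ((-0.012, 0.016, 0.029, 0.1), 13)]
J [-0.15 -0.5   0.07  2.02  0.08  1.58 -2.6 ] x [ 0.295 -0.052  0.343] tilt [ 0.041 -0.046 -0.998] jaw -2.515
J [ 0.08 -0.5  -0.11  2.08 -0.04  1.54 -2.6 ] x [ 0.281 -0.027  0.318] tilt [ 0.02  -0.018 -1.   ] jaw -2.582
1.551 [((-0.018, 0.016, 0.026, 0.1), 12)]
J [-0.08 -0.5   0.16  1.92  0.12  1.67 -2.6 ] x [ 0.283 -0.116  0.39 ] tilt [ 0.036 -0.046 -0.998] jaw -2.679
J [ 0.1  -0.5   0.01  1.97  0.02  1.61 -2.6 ] x [ 0.286 -0.084  0.371] tilt [ 0.056 -0.022 -0.998] jaw -2.705
1.74 [((-0.018, -0.0, 0.008, 0.1), 9), ((-0.023, 0.008, 0.025, 0.0), 3)]
J [-0.27 -0.5  -0.18  1.91 -0.02  1.7  -2.44] x [0.267 0.088 0.4  ] tilt [ 0.055 -0.048 -0.997] jaw -2.012
J [ 0.11 -0.5  -0.38  1.96 -0.2   1.66 -2.48] x [0.259 0.1   0.364] tilt [-0.014  0.015 -1.   ] jaw -2.233
```

>>> {"name": "play_rows", "arguments": {"increments": "-0.018 0.016 0.026 0.1;-0.018 0.016 0.026 0.1;-0.018 0.016 0.026 0.1;-0.018 0.016 0.026 0.1;-0.018 0.016 0.026 0.1;-0.018 0.016 0.026 0.1;-0.018 0.016 0.026 0.1;-0.018 0.016 0.026 0.1;-0.018 0.016 0.026 0.1"}}

```text
clock: 35.0
position: [0.3215, -0.0377, 0.3871]
ee_rot: [0.737, 0.152, -0.631, 0.19]
ft_force: [1.0, -0.8, -0.1]
grip_width: 0.001
```

```bash
python3 -c "
from meas import *
go([.5055,-.3405,.06],1.43)"; sed -i 's/<90:/<60:/' plan.py; OMP_NUM_THREADS=1 python3 plan.py
```

```text
J [ 0.22 -0.5  -0.16  1.93 -0.07  1.54 -2.58] F [ 1.  -0.8 -0.1]
d_tool(mm) [356.8 323.3  25.3] turn_tool_x -0.935 (now jaw -2.647) tilt [ 0.158 -0.016 -0.987] pos [ 0.3215 -0.0377  0.3871] w 0.001 t 35.0 j7 -2.58
J [ 0.22 -0.5  -0.16  1.93 -0.07  1.54 -2.58] x [ 0.322 -0.039  0.391] tilt [ 0.158 -0.016 -0.987] jaw -2.647
4 2.7438025306535208
0.454 [((-0.008, -0.007, 0.017, -0.1), 4), ((-0.013, 0.029, -0.014, 0.0), 3)]
J [ 0.12 -0.27 -0.01  1.75 -0.01  1.67 -2.14] x [ 0.361 -0.082  0.407] tilt [-0.001  0.01  -1.   ] jaw -2.254
J [ 0.15 -0.3  -0.03  1.77 -0.02  1.66 -2.18] x [ 0.356 -0.081  0.406] tilt [ 0.015  0.01  -1.   ] jaw -2.293
0.608 [((-0.0, -0.001, 0.02, -0.1), 6), ((0.03, 0.017, -0.007, 0.1), 4)]
J [ 0.18 -0.26  0.07  2.15  0.01  1.29 -2.2 ] x [ 0.316 -0.133  0.207] tilt [-0.027  0.014 -1.   ] jaw -2.454
J [ 0.23 -0.29  0.02  2.13 -0.01  1.32 -2.23] x [ 0.317 -0.125  0.225] tilt [-0.01   0.014 -1.   ] jaw -2.474
0.615 [((-0.017, 0.01, 0.029, 0.0), 9), ((0.006, 0.015, -0.031, 0.0), 10)]
J [ 0.18  0.11  0.21  1.35 -0.05  1.68 -2.26] x [ 0.493 -0.234  0.426] tilt [ 0.003  0.024 -1.   ] jaw -2.655
J [ 0.23  0.06  0.13  1.41 -0.03  1.66 -2.3 ] x [ 0.477 -0.217  0.424] tilt [ 0.014  0.022 -1.   ] jaw -2.654
```

>>> {"name": "play_rows", "arguments": {"increments": "-0.008 -0.007 0.017 -0.1;-0.008 -0.007 0.017 -0.1;-0.008 -0.007 0.017 -0.1;-0.008 -0.007 0.017 -0.1"}}

```text
clock: 35.4
position: [0.2954, -0.0686, 0.4119]
ee_rot: [0.674, 0.278, -0.606, 0.319]
ft_force: [0.4, -0.3, -0.1]
grip_width: -0.001
```

```bash
python3 -c "
from meas import *
go([.5055,-.3405,.06],1.43)"
```

```text
J [ 0.4  -0.5  -0.18  1.88 -0.1   1.65 -2.05] F [ 0.4 -0.3 -0.1]
d_tool(mm) [376.  302.   96.3] turn_tool_x -0.554 (now jaw -2.266) tilt [ 0.111 -0.011 -0.994] pos [ 0.2954 -0.0686  0.4119] w -0.001 t 35.4 j7 -2.05
```

>>> {"name": "play_rows", "arguments": {"increments": "-0.006 -0.012 0.012 -0.1;-0.006 -0.012 0.012 -0.1;-0.006 -0.012 0.012 -0.1;-0.006 -0.012 0.012 -0.1"}}

```text
clock: 35.8
position: [0.2648, -0.1001, 0.439]
ee_rot: [0.587, 0.408, -0.544, 0.44]
ft_force: [0.5, -0.2, 1.7]
grip_width: -0.001
```

```bash
python3 -c "
from meas import *
go([.5055,-.3405,.06],1.43)"
```

```text
J [ 0.5  -0.5  -0.15  1.82 -0.1   1.75 -1.52] F [ 0.5 -0.2  1.7]
d_tool(mm) [396.  270.7 171.2] turn_tool_x -0.143 (now jaw -1.855) tilt [ 0.075 -0.    -0.997] pos [ 0.2648 -0.1001  0.439 ] w -0.001 t 35.8 j7 -1.52
```

```bash
python3 - <<'E'
from sim import *
q=np.array([.5,-.499,-.15,1.82,-.1,1.75,-1.52]);show(q)
for n,r in((12,(.02,.0225,.0142,-.012)),):
    q=run(q,[r]*n,it=4,lam=.05);show(q)
q=run(q,[(.012,0,0,0)]*10,it=4,lam=.05);show(q)
E
```

```text
J [ 0.5  -0.5  -0.15  1.82 -0.1   1.75 -1.52] x [ 0.263 -0.1    0.444] tilt [ 0.07   0.002 -0.998] jaw -1.864
J [ 0.52  0.25 -0.    1.61 -0.04  1.22 -1.19] x [ 0.504 -0.327  0.219] tilt [ 0.07   0.002 -0.998] jaw -1.72
J [ 0.52  0.37 -0.01  1.72 -0.04  1.   -1.19] x [ 0.512 -0.327  0.1  ] tilt [ 0.07   0.002 -0.998] jaw -1.72
```

>>> {"name": "play_rows", "arguments": {"increments": "0 -0.015 0.004 0;0 -0.012 0.004 0;0.01 0.01 0.01 0;0.02 0.024 0.014 -0.012;0.02 0.024 0.014 -0.012;0.02 0.024 0.014 -0.012;0.02 0.024 0.014 -0.012;0.02 0.024 0.014 -0.012;0.02 0.024 0.014 -0.012;0.02 0.024 0.014 -0.012;0.02 0.024 0.014 -0.012;0.02 0.024 0.014 -0.012;0.02 0.024 0.014 -0.012;0.02 0.02 0.01 0"}}

```text
clock: 37.2
position: [0.503, -0.3423, 0.2066]
ee_rot: [0.554, 0.443, -0.525, 0.47]
ft_force: [-0.2, 0.5, 0.2]
grip_width: -0.002
```

```bash
python3 -c "
from meas import *
go([.5055,-.3405,.06],1.43)
s=cam('scene');t=cam('top');mods(s,t);cv2.imwrite('pics/p14s.png',s['img'])"
```

```text
J [ 0.56  0.28 -0.03  1.6  -0.02  1.21 -1.2 ] F [-0.2  0.5  0.2]
d_tool(mm) [146.5  -6.1  -1.1] turn_tool_x -0.025 (now jaw -1.737) tilt [ 0.057 -0.002 -0.998] pos [ 0.503  -0.3423  0.2066] w -0.002 t 37.2 j7 -1.2
pad [ 591.3 -426.2] [ 587.9 -427.8] key t [ 502.5 -342.5] s [ 547.2 -434.1] tri [ 504.3 -406.2  -71.6] 78.5 yaw -0.756 0.154 len [122.   41.3]
pad [ 545.9 -340.4] [ 547.6 -345.8] key t [ 502.5 -342.5] s [ 506.  -341.6] tri [ 503.1 -342.6   23.9] 1.9 yaw 0.048 -0.1 len [43.5 41.9]
```

>>> {"name": "play_rows", "arguments": {"increments": "0.025 -0.001 0 -0.02;0.03 -0.001 0 0;0.03 -0.001 0 0;0.025 -0.001 0 0;0.015 -0.001 0 0;0.01 0 0 0;0.006 0 0 0;0 0 0 0"}}

```text
clock: 38.1
position: [0.5032, -0.3413, 0.0519]
ee_rot: [0.547, 0.45, -0.523, 0.474]
ft_force: [-0.0, -0.0, -0.6]
grip_width: 0.0
```

```bash
python3 -c "
from meas import *
go([.5055,-.3408,.038],1.43)"
```

```text
J [ 0.56  0.44 -0.03  1.74 -0.01  0.93 -1.18] F [-0.  -0.  -0.6]
d_tool(mm) [14.   1.6 -0.7] turn_tool_x -0.004 (now jaw -1.716) tilt [ 0.047 -0.004 -0.999] pos [ 0.5032 -0.3413  0.0519] w 0.0 t 38.1 j7 -1.18
```

>>> {"name": "play_rows", "arguments": {"increments": "0.004 0.0015 0 0;0.004 0 0 0;0.003 0 0 0;0.002 0 0 0;0.001 0 0 0;0.001 0 0 0"}}

```text
clock: 38.7
position: [0.5073, -0.3428, 0.0389]
ee_rot: [0.547, 0.449, -0.522, 0.476]
ft_force: [-0.5, -0.2, 0.2]
grip_width: -0.0
```

>>> {"name": "play_rows", "arguments": {"increments": "0.001 0 0 0;0.001 0 0 0"}}

```text
clock: 38.9
position: [0.5075, -0.3429, 0.0369]
ee_rot: [0.547, 0.448, -0.522, 0.476]
ft_force: [-0.6, 0.1, 0.6]
grip_width: -0.002
```

>>> {"name": "play_rows", "arguments": {"increments": "0.001 0 0 0;0.001 0 0 0"}}

```text
clock: 39.1
position: [0.5076, -0.343, 0.0353]
ee_rot: [0.547, 0.448, -0.522, 0.476]
ft_force: [-0.8, 1.3, 4.0]
grip_width: -0.002
```

>>> {"name": "play_rows", "arguments": {"increments": "0.001 0 0 0;0.001 0 0 0"}}

```text
clock: 39.3
position: [0.5076, -0.3429, 0.0332]
ee_rot: [0.547, 0.448, -0.522, 0.476]
ft_force: [-0.5, 0.6, 1.4]
grip_width: 0.003
```

>>> {"name": "play_rows", "arguments": {"increments": "0.001 0 0 0;0 0 0 0"}}

```text
clock: 39.5
position: [0.5077, -0.3429, 0.0317]
ee_rot: [0.547, 0.448, -0.522, 0.476]
ft_force: [0.6, -0.2, -0.4]
grip_width: -0.002
```

>>> {"name": "play_rows", "arguments": {"increments": "-0.01 0 0 0;-0.025 0 0 0;-0.03 0 0 0;-0.02 -0.01 0 0;-0.01 -0.025 0 0;0 -0.015 0 0;0 0 0 0", "hand": -1}}

```text
clock: 40.2
position: [0.4526, -0.335, 0.1318]
ee_rot: [0.547, 0.448, -0.522, 0.477]
ft_force: [0.4, -0.1, 0.2]
grip_width: 0.999
```

```bash
python3 -c "
from meas import *
go([.457,-.334,.027],1.43)
s=cam('scene');_,k,y=keys(s,(160,165,130,120));
for a,n in y:
  P=onz(s,a,.008)[0]; b=min(k,key=lambda q:np.linalg.norm(onz(s,q[0],.028)[0]-P)); K=onz(s,b[0],.02)[0]
  print(a,n,b[1],np.linalg.norm((onz(s,b[0],.028)[0]-P)[:2])*1e3,K,np.arctan2(*(P-K)[[1,0]]))
crop(s,165,160,130,110,5,'pics/p15s.png')"
```

```text
J [ 0.59  0.25 -0.03  1.8  -0.02  1.04 -1.14] F [ 0.4 -0.1  0.2]
d_tool(mm) [104.9  -1.6  -1.6] turn_tool_x -0.004 (now jaw -1.715) tilt [ 0.055 -0.008 -0.998] pos [ 0.4526 -0.335   0.1318] w 0.999 t 40.2 j7 -1.14
[186.45454545 172.18181818] 22 53 230.46932493881872 [ 0.5073825 -0.3401138  0.02     ] -2.874406424338714
[277.65 182.25] 20 53 218.8151767147105 [ 0.5073825 -0.3401138  0.02     ] 2.0896756940423127
[268.6875 198.    ] 16 53 163.91036678717194 [ 0.5073825 -0.3401138  0.02     ] 1.9645138978589656
[221.9379845  242.76744186] 129 53 36.259760976879654 [ 0.5073825 -0.3401138  0.02     ] -0.1417478895190876
[194.26618705 263.67625899] 139 60 41.03838679896191 [ 0.54271428 -0.43497211  0.02      ] 0.16510839637042138
```

View pics/p15s.png

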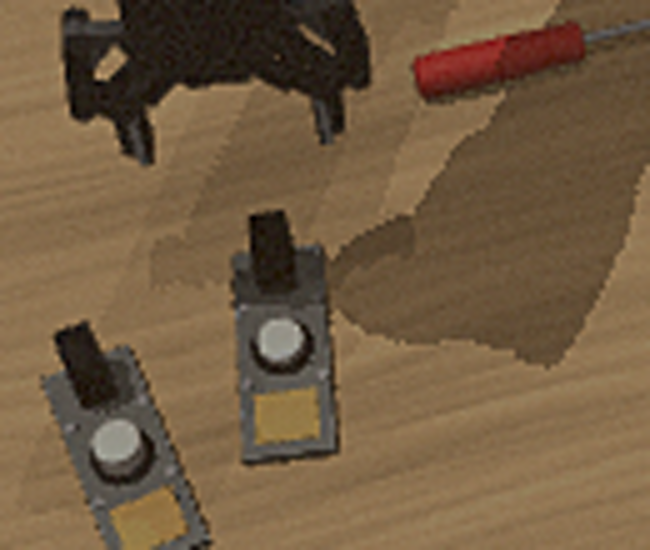

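>>> {"name": "play_rows", "arguments": {"increments": "0.025 -0.001 -0.001 0;0.025 -0.001 0 0;0.02 0 0 0;0.012 0 0 0;0.008 0 0 0;0.005 0 0 0;0.003 0 0 0"}}

```text
clock: 40.95
position: [0.4641, -0.3353, 0.0334]
ee_rot: [0.548, 0.446, -0.52, 0.48]
ft_force: [-0.1, -0.3, 0.1]
grip_width: 0.999
```

```bash
python3 -c "
from meas import *
go([.457,-.334,.027],1.43)"
```

```text
J [ 0.59  0.39 -0.03  1.86 -0.02  0.84 -1.14] F [-0.1 -0.3  0.1]
d_tool(mm) [ 6.  -7.6 -0.3] turn_tool_x -0.001 (now jaw -1.712) tilt [ 0.062 -0.011 -0.998] pos [ 0.4641 -0.3353  0.0334] w 0.999 t 40.95 j7 -1.14
```

>>> {"name": "play_rows", "arguments": {"increments": "0.004 -0.005 0 0;0.002 -0.002 0 0;0 0 0 0"}}

```text
clock: 41.25
position: [0.4576, -0.3348, 0.0275]
ee_rot: [0.548, 0.445, -0.52, 0.481]
ft_force: [-0.3, 0.8, 0.2]
grip_width: 1.001
```

>>> {"name": "play_rows", "arguments": {"increments": "0 0 0 0;0 0 0 0;0 0 0 0;0 0 0 0;0 0 0 0;0 0 0 0;-0.006 0 0 0;-0.012 0 0 0;-0.02 0 0 0;-0.025 0 0 0;-0.02 0 0 0", "hand": 1, "squeeze": 80}}

```text
clock: 42.35
position: [0.4502, -0.3326, 0.1134]
ee_rot: [0.547, 0.447, -0.52, 0.479]
ft_force: [-0.3, 0.7, -2.8]
grip_width: 0.221
```

```bash
python3 - <<'E'
from meas import *
go([.497,.153,.11],1.578)
from sim import run,show
q=np.array(get_obs()['joint_pos'])
o,R=tool()
for n in(16,24):
    d=R.T@(np.array([.497,.153,.125])-o['position'])/n
    show(run(q,[(*d,0)]*n,it=4,lam=.05))
E
```

```text
J [ 0.59  0.26 -0.03  1.83 -0.02  1.   -1.14] F [-0.3  0.7 -2.8]
d_tool(mm) [   1.8  -22.4 -487.4] turn_tool_x -0.149 (now jaw -1.712) tilt [ 0.059 -0.009 -0.998] pos [ 0.4502 -0.3326  0.1134] w 0.221 t 42.35 j7 -1.14
J [-0.02  0.2  -0.42  1.9   0.13  1.02 -2.22] x [0.496 0.155 0.124] tilt [ 0.059 -0.009 -0.998] jaw -1.712
J [-0.02  0.2  -0.42  1.9   0.13  1.02 -2.22] x [0.496 0.155 0.124] tilt [ 0.059 -0.009 -0.998] jaw -1.712
```

>>> {"name": "play_rows", "arguments": {"increments": "0 0 0 -0.05;0 0.001 -0.015 -0.05;0 0.003 -0.025 -0.049;0 0.0033 -0.031 0;0 0.0033 -0.031 0;0 0.0033 -0.031 0;0 0.0033 -0.031 0;0 0.0033 -0.031 0;0 0.0033 -0.031 0;0 0.0033 -0.031 0;0 0.0033 -0.031 0;0 0.0033 -0.031 0;0 0.0033 -0.031 0;0 0.0033 -0.03 0;0 0.003 -0.025 0;0 0 -0.015 0"}}

```text
clock: 43.95
position: [0.4742, 0.1296, 0.1136]
ee_rot: [0.497, 0.496, -0.475, 0.531]
ft_force: [0.3, -0.4, -1.9]
grip_width: 0.219
```

```bash
python3 - <<'E'
from meas import *
go([.497,.1525,.05],1.578)
E
```

```text
J [ 0.03  0.15 -0.44  1.98  0.12  0.98 -1.98] F [ 0.3 -0.4 -1.9]
d_tool(mm) [ 64.5  20.5 -22.6] turn_tool_x 0.047 (now jaw -1.517) tilt [ 0.057 -0.012 -0.998] pos [0.4742 0.1296 0.1136] w 0.219 t 43.95 j7 -1.98
```

>>> {"name": "play_rows", "arguments": {"increments": "0 0.01 -0.012 0.025;0 0.008 -0.009 0.022;0.02 0 0 0;0.02 0 0 0;0.015 0 0 0;0.008 0 0 0;0 0 0 0"}}

```text
clock: 44.65
position: [0.4833, 0.1677, 0.049]
ee_rot: [0.501, 0.492, -0.481, 0.525]
ft_force: [-0.8, 0.4, -1.1]
grip_width: 0.219
```

```bash
python3 - <<'E'
from meas import *
go([.499,.1525,.036],1.578)
s=cam('scene');crop(s,340,150,140,110,5,'pics/p16s.png')
print(keys(s,(340,165,70,80))[1:])
E
```

```text
J [-0.05  0.29 -0.44  1.98  0.21  0.87 -2.14] F [-0.8  0.4 -1.1]
d_tool(mm) [13.9 14.5 15.5] turn_tool_x 0.028 (now jaw -1.536) tilt [ 0.053 -0.011 -0.999] pos [0.4833 0.1677 0.049 ] w 0.219 t 44.65 j7 -2.14
([(array([399.17391304, 186.73913043]), np.int32(46)), (array([375.60784314, 220.41176471]), np.int32(51))], [(array([406.96296296, 181.40740741]), np.int32(27)), (array([404.20192308, 200.28846154]), np.int32(104))])
```

View pics/p16s.png

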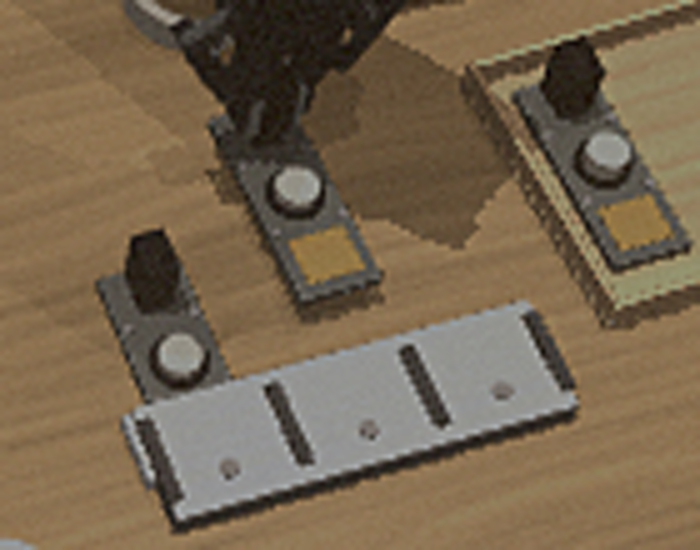

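>>> {"name": "play_rows", "arguments": {"increments": "0.003 0.008 0.008 0.02;0.004 0.006 0.006 0.008;0.003 0.001 0 0;0.002 0 0 0;0 0 0 0"}}

```text
clock: 45.2
position: [0.5025, 0.1529, 0.0401]
ee_rot: [0.511, 0.484, -0.487, 0.518]
ft_force: [0.5, -0.7, -1.7]
grip_width: 0.22
```

```bash
python3 - <<'E'
from meas import *
go([.499,.153,.030],1.578)
s=cam('scene')
_,k,y=keys(s,(340,165,70,80))
for a,n in y:
    if n>60: print('pad',n,onz(s,a,.008+get_obs()['position'][2]-.028)*1e3)
E
```

```text
J [-0.03  0.32 -0.42  1.95  0.22  0.85 -2.13] F [ 0.5 -0.7 -1.7]
d_tool(mm) [ 9.9 -4.1 -0.3] turn_tool_x -0.004 (now jaw -1.567) tilt [ 0.058 -0.01  -0.998] pos [0.5025 0.1529 0.0401] w 0.22 t 45.2 j7 -2.13
pad 118 [[593.14743971 152.91809166  20.26004553]]
```

>>> {"name": "play_rows", "arguments": {"increments": "0.004 0 -0.0005 0;0.004 0 0 0;0.002 0 0 0;0 0 0 0"}}

```text
clock: 45.65
position: [0.503, 0.1539, 0.0297]
ee_rot: [0.511, 0.484, -0.487, 0.518]
ft_force: [-0.4, -0.0, 0.6]
grip_width: 0.22
```

```bash
python3 - <<'E'
from meas import *
go([.5565,.1535,.030],1.578)
E
```

```text
J [-0.04  0.34 -0.41  1.96  0.23  0.83 -2.14] F [-0.4 -0.   0.6]
d_tool(mm) [ 2.8 53.4  0.7] turn_tool_x -0.003 (now jaw -1.566) tilt [ 0.059 -0.01  -0.998] pos [0.503  0.1539 0.0297] w 0.22 t 45.65 j7 -2.14
```

>>> {"name": "play_rows", "arguments": {"increments": "-0.0005 0.004 0 0;0.0001 0.006 0 0;0.0003 0.006 0 0;0.0003 0.006 0 0;0.0003 0.006 0 0"}}

```text
clock: 46.15
position: [0.5331, 0.1541, 0.031]
ee_rot: [0.511, 0.484, -0.486, 0.518]
ft_force: [-0.3, 0.3, -2.5]
grip_width: 0.221
```

```bash
python3 - <<'E'
from meas import *
go([.5565,.1535,.030],1.578)
E
```

```text
J [-0.04  0.39 -0.4   1.88  0.24  0.86 -2.13] F [-0.3  0.3 -2.5]
d_tool(mm) [ 2.4 23.3  0.7] turn_tool_x -0.002 (now jaw -1.566) tilt [ 0.059 -0.01  -0.998] pos [0.5331 0.1541 0.031 ] w 0.221 t 46.15 j7 -2.13
```

>>> {"name": "play_rows", "arguments": {"increments": "0.0005 0.006 0 0;0.0004 0.006 0.0003 0;0.0003 0.004 0 0;0.0002 0.003 0 0"}}

```text
clock: 46.55
position: [0.5545, 0.1538, 0.0305]
ee_rot: [0.511, 0.484, -0.487, 0.518]
ft_force: [0.6, -0.3, -1.6]
grip_width: 0.222
```

>>> {"name": "play_rows", "arguments": {"increments": "0.0001 0.002 0 0;0.0001 0.002 0 0"}}

```text
clock: 46.75
position: [0.557, 0.1539, 0.0299]
ee_rot: [0.51, 0.485, -0.488, 0.517]
ft_force: [-15.9, -0.5, 6.3]
grip_width: 0.221
```

```bash
python3 - <<'E'
from meas import *
go([.5565,.1535,.030],1.578)
E
```

```text
J [-0.04  0.44 -0.39  1.82  0.25  0.88 -2.11] F [-15.9  -0.5   6.3]
d_tool(mm) [-0.2 -0.5  0.4] turn_tool_x -0.003 (now jaw -1.566) tilt [ 0.054 -0.011 -0.998] pos [0.557  0.1539 0.0299] w 0.221 t 46.75 j7 -2.11
```

>>> {"name": "play_rows", "arguments": {"increments": "0.0005 0 0 0;0 0 0 0;0 0 0 0;0 0 0 0;-0.008 0 0 0;-0.02 0 0 0;-0.03 0 0 0;-0.035 0 0 0;-0.02 0 0.01 0;0 0 0.025 0", "hand": 0.2}}

```text
clock: 47.75
position: [0.5508, 0.124, 0.1508]
ee_rot: [0.509, 0.486, -0.485, 0.519]
ft_force: [0.5, 0.0, -0.6]
grip_width: 0.399
```

```bash
python3 - <<'E'
from meas import *
go([.546,-.435,.13],1.73)
s=cam('scene');crop(s,340,150,140,110,5,'pics/p17s.png')
from sim import run,show
q=np.array(get_obs()['joint_pos'])
o,R=tool(); n=14
d=R.T@(np.array([.546,-.435,.125])-o['position'])/n
show(run(q,[(*d,0)]*n,it=4,lam=.05))
E
```

```text
J [ 0.04  0.26 -0.41  1.77  0.15  1.09 -1.98] F [ 0.5  0.  -0.6]
d_tool(mm) [ 24.8 -12.4 558.7] turn_tool_x -0.148 (now jaw -1.560) tilt [ 0.058 -0.008 -0.998] pos [0.5508 0.124  0.1508] w 0.399 t 47.75 j7 -1.98
J [ 0.7   0.53 -0.11  1.43  0.03  1.13 -0.97] x [ 0.546 -0.435  0.124] tilt [ 0.057 -0.011 -0.998] jaw -1.566
```

View pics/p17s.png

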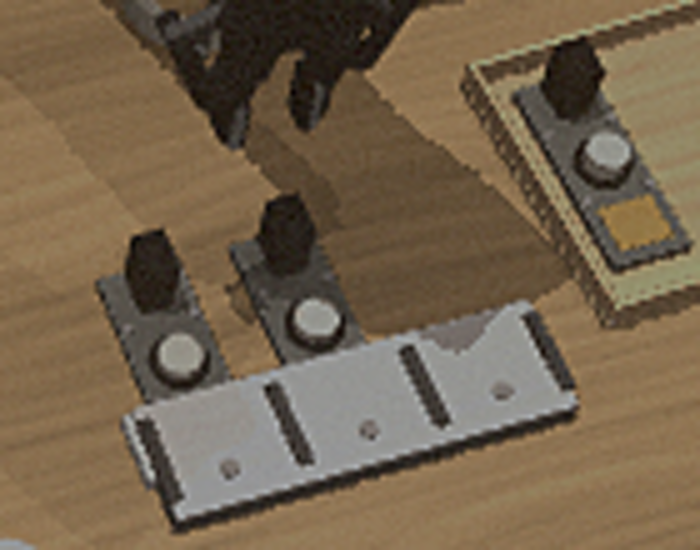

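>>> {"name": "play_rows", "arguments": {"increments": "0 0 0.02 0;0 -0.001 0.035 0;0 -0.001 0.038 0;0 -0.001 0.038 0;0 -0.001 0.038 0;0 -0.001 0.038 0;0 -0.001 0.038 0;0 -0.001 0.038 0;0 -0.001 0.038 0;0 -0.001 0.038 0;0 -0.001 0.038 0;0 -0.001 0.038 0;0 -0.001 0.038 0;0 -0.001 0.035 0;0 0 0.025 -0.05;0 0 0.01 -0.05;0 0 0 -0.048;0 0 0 0", "hand": 1}}

```text
clock: 49.6
position: [0.5396, -0.45, 0.1661]
ee_rot: [0.471, 0.516, -0.447, 0.559]
ft_force: [-0.2, -0.3, -0.3]
grip_width: 0.002
```

```bash
python3 - <<'E'
from meas import *
s=cam('scene')
go([.546,-.435,.038],1.73)
_,k,y=keys(s,(160,165,130,120))
for a,n in y:
    if n>60: print('pad',a,n,onz(s,a,.008)*1e3)
for a,n in k: print('key',a,n,onz(s,a,.028)*1e3)
E
```

```text
J [ 0.73  0.5  -0.12  1.38  0.03  1.2  -0.8 ] F [-0.2 -0.2  0.2]
d_tool(mm) [128.    0.4 -17. ] turn_tool_x -0.005 (now jaw -1.416) tilt [ 0.068 -0.015 -0.998] pos [ 0.5395 -0.45    0.1661] w -0.003 t 49.65 j7 -0.8
pad [214.32258065 252.80645161] 62 [[ 571.49996679 -371.16368132    8.        ]]
pad [194.512 264.008] 125 [[ 588.79169417 -427.02649249    8.        ]]
key [187.1   246.675] 40 [[ 544.046105   -435.29021687   28.        ]]
key [255.81034483 282.5       ] 58 [[ 693.80165087 -285.56371783   28.        ]]
```

>>> {"name": "play_rows", "arguments": {"increments": "0.02 0 -0.01 0;0.03 0 -0.007 0;0.03 -0.001 0 0;0.02 -0.001 0 0;0.012 0 0 0;0.006 0 0 0;0 0 0 0"}}

```text
clock: 50.35
position: [0.546, -0.4324, 0.0481]
ee_rot: [0.473, 0.512, -0.449, 0.559]
ft_force: [-0.4, -0.7, 0.6]
grip_width: -0.001
```

```bash
python3 - <<'E'
from meas import *
go([.546,-.435,.038],1.73)
E
```

```text
J [ 0.71  0.6  -0.12  1.51  0.05  0.98 -0.84] F [-0.4 -0.7  0.6]
d_tool(mm) [10.1 -1.1  2.3] turn_tool_x -0.010 (now jaw -1.422) tilt [ 0.073 -0.016 -0.997] pos [ 0.546  -0.4324  0.0481] w -0.001 t 50.35 j7 -0.84
```

>>> {"name": "play_rows", "arguments": {"increments": "0.004 -0.001 0.002 0;0.003 0 0 0;0.002 0 0 0;0.001 0 0 0;0.001 0 0 0"}}

```text
clock: 50.85
position: [0.5478, -0.4364, 0.0403]
ee_rot: [0.474, 0.51, -0.449, 0.561]
ft_force: [0.3, 0.3, 0.2]
grip_width: 0.001
```

>>> {"name": "play_rows", "arguments": {"increments": "0.001 0 0 0;0.001 0 0 0"}}

```text
clock: 51.05
position: [0.5481, -0.4366, 0.0385]
ee_rot: [0.474, 0.51, -0.449, 0.561]
ft_force: [0.9, -0.4, 0.9]
grip_width: -0.003
```

>>> {"name": "play_rows", "arguments": {"increments": "0.001 0 0 0;0.001 0 0 0"}}

```text
clock: 51.25
position: [0.5483, -0.4366, 0.0365]
ee_rot: [0.474, 0.51, -0.449, 0.561]
ft_force: [-1.0, 0.3, 4.5]
grip_width: -0.0
```

>>> {"name": "play_rows", "arguments": {"increments": "0.001 0 0 0;0.001 0 0 0"}}

```text
clock: 51.45
position: [0.5483, -0.4367, 0.0349]
ee_rot: [0.474, 0.51, -0.449, 0.561]
ft_force: [-2.4, 1.0, 2.8]
grip_width: 0.002
```

```bash
python3 - <<'E'
from meas import *
f=[]
for i in range(6): camera('top'); f.append(get_obs()['ft_force'][2])
print(np.mean(f)); go([.546,-.435,.030],1.73)
E
```

```text
2.147078825771286
J [ 0.71  0.62 -0.12  1.5   0.05  0.95 -0.84] F [-1.5  1.8  2.1]
d_tool(mm) [ 4.5 -2.4 -2.2] turn_tool_x -0.012 (now jaw -1.423) tilt [ 0.077 -0.02  -0.997] pos [ 0.5483 -0.4367  0.0348] w -0.001 t 51.75 j7 -0.84
```

>>> {"name": "play_rows", "arguments": {"increments": "0.001 0 0 0;0.001 0 0 0;0.001 0 0 0;0 0 0 0"}}

```text
clock: 52.15
position: [0.5489, -0.4367, 0.0311]
ee_rot: [0.474, 0.51, -0.449, 0.561]
ft_force: [0.6, 0.3, 0.4]
grip_width: -0.001
```

>>> {"name": "play_rows", "arguments": {"increments": "-0.01 0 0 0;-0.025 0 0 0;-0.03 0 0 0;-0.025 -0.015 -0.002 0;-0.01 -0.025 -0.002 0;0 -0.018 0 0;0 0 0 0", "hand": -1}}

```text
clock: 52.85
position: [0.4824, -0.4393, 0.1345]
ee_rot: [0.473, 0.509, -0.448, 0.562]
ft_force: [-0.2, -0.3, -0.3]
grip_width: 1.0
```

```bash
python3 - <<'E'
from meas import *
s=cam('scene')
_,k,y=keys(s,(160,200,60,90))
for a,n in y:
  if n<60: continue
  P=onz(s,a,.008)[0]; b=min(k,key=lambda q:np.linalg.norm(onz(s,q[0],.028)[0]-P)); K=onz(s,b[0],.02)[0]
  yaw=np.arctan2(*(P-K)[[1,0]]); print(n,b[1],np.linalg.norm((onz(s,b[0],.028)[0]-P)[:2])*1e3,K,P,yaw)
go([.4975,-.443,.027],1.73)
crop(s,165,160,130,120,5,'pics/p18s.png')
E
```

```text
142 57 35.66428402359415 [ 0.54825873 -0.43438097  0.02      ] [ 0.58782557 -0.42750584  0.008     ] 0.17204199066462886
J [ 0.78  0.42 -0.12  1.58  0.02  1.08 -0.76] F [ 2.1 -0.3  0.8]
d_tool(mm) [108.5   4.4   2.6] turn_tool_x -0.009 (now jaw -1.421) tilt [ 0.081 -0.022 -0.996] pos [ 0.4839 -0.4387  0.1347] w 0.997 t 52.9 j7 -0.76
```

View pics/p18s.png

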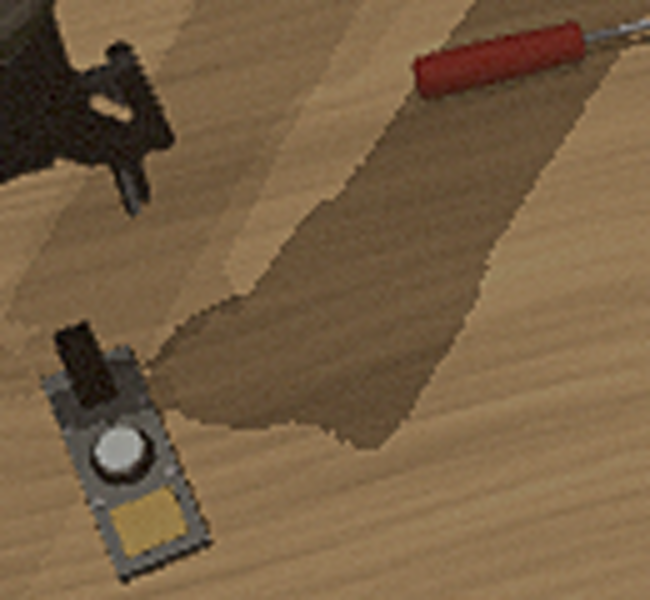

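>>> {"name": "play_rows", "arguments": {"increments": "0.025 0 0.001 -0.009;0.025 0 0.001 0;0.02 0 0 0;0.013 0 0 0;0.009 0 0 0;0.006 0 0 0;0.004 0 0 0;0.002 0 0 0"}}

```text
clock: 53.7
position: [0.5016, -0.4411, 0.0305]
ee_rot: [0.47, 0.51, -0.442, 0.568]
ft_force: [0.5, -0.8, 0.8]
grip_width: 1.0
```

```bash
python3 - <<'E'
from meas import *
go([.4995,-.4427,.027],1.735)
E
```

```text
J [ 0.77  0.55 -0.12  1.61  0.04  0.89 -0.76] F [ 0.5 -0.8  0.8]
d_tool(mm) [ 3.3 -2.6  1.1] turn_tool_x 0.000 (now jaw -1.406) tilt [ 0.089 -0.023 -0.996] pos [ 0.5016 -0.4411  0.0305] w 1.0 t 53.7 j7 -0.76
```

>>> {"name": "play_rows", "arguments": {"increments": "0.0025 -0.0025 0.001 0;0 0 0 0;0 0 0 0"}}

```text
clock: 54.0
position: [0.4998, -0.4434, 0.0289]
ee_rot: [0.47, 0.509, -0.442, 0.569]
ft_force: [-0.5, -0.5, 0.1]
grip_width: 1.0
```

>>> {"name": "play_rows", "arguments": {"increments": "0 0 0 0;0 0 0 0;0 0 0 0;0 0 0 0;0 0 0 0;0 0 0 0;0 0 0 0", "hand": 1, "squeeze": 80}}

```text
clock: 54.7
position: [0.5002, -0.4439, 0.0308]
ee_rot: [0.47, 0.508, -0.442, 0.57]
ft_force: [-0.5, -0.6, 0.1]
grip_width: 0.218
```

>>> {"name": "play_rows", "arguments": {"increments": "-0.006 0 0 0;-0.012 0 0 0;-0.02 0 0 0;-0.025 0 0 0;-0.025 0 0 0;-0.01 0 0 0"}}

```text
clock: 55.3
position: [0.4889, -0.4398, 0.1314]
ee_rot: [0.47, 0.511, -0.443, 0.567]
ft_force: [-0.6, -1.2, -2.3]
grip_width: 0.219
```

```bash
python3 - <<'E'
from meas import *
go([.49,.233,.12],1.578)
from sim import run,show
q=np.array(get_obs()['joint_pos'])
o,R=tool(); n=20
d=R.T@(np.array([.49,.233,.12])-o['position'])/n
show(run(q,[(*d,0)]*n,it=4,lam=.05))
E
```

```text
J [ 0.78  0.43 -0.13  1.57  0.02  1.07 -0.75] F [-0.6 -1.2 -2.3]
d_tool(mm) [  -3.   111.7 -663.6] turn_tool_x 0.157 (now jaw -1.407) tilt [ 0.086 -0.022 -0.996] pos [ 0.4889 -0.4398  0.1314] w 0.219 t 55.3 j7 -0.75
J [-0.05  0.27 -0.58  1.85  0.25  1.02 -2.15] x [0.491 0.234 0.118] tilt [ 0.086 -0.022 -0.996] jaw -1.407
```

>>> {"name": "play_rows", "arguments": {"increments": "0 0.002 -0.01 0.053;0 0.002 -0.02 0.053;0 0.001 -0.03 0.051;0 0 -0.037 0;0 0 -0.037 0;0 0 -0.037 0;0 0 -0.037 0;0 0 -0.037 0;0 0 -0.037 0;0 0 -0.037 0;0 0 -0.037 0;0 0 -0.037 0;0 0 -0.037 0;0 0 -0.037 0;0 0 -0.037 0;0 0 -0.037 0;0 0 -0.037 0;0 0 -0.035 0;0 0 -0.025 0;0 0 -0.015 0"}}

```text
clock: 57.3
position: [0.4837, 0.2351, 0.1163]
ee_rot: [0.516, 0.469, -0.485, 0.527]
ft_force: [0.7, -0.1, -2.3]
grip_width: 0.22
```

```bash
python3 - <<'E'
from meas import *
go([.49,.233,.06],1.578)
E
```

```text
J [-0.07  0.25 -0.57  1.87  0.25  1.01 -2.33] F [ 0.7 -0.1 -2.3]
d_tool(mm) [56.7  1.2  0.5] turn_tool_x -0.013 (now jaw -1.577) tilt [ 0.089 -0.028 -0.996] pos [0.4837 0.2351 0.1163] w 0.22 t 57.3 j7 -2.33
```

>>> {"name": "play_rows", "arguments": {"increments": "0.01 0.001 0.004 -0.01;0.02 0.002 0 0;0.02 0.002 0 0;0.012 0 0 0;0.005 0 0 0;0 0 0 0"}}

```text
clock: 57.9
position: [0.4939, 0.2292, 0.0468]
ee_rot: [0.512, 0.473, -0.483, 0.531]
ft_force: [-0.0, 0.1, -1.9]
grip_width: 0.221
```

```bash
python3 - <<'E'
from meas import *
go([.5,.2332,.0335],1.578)
E
```

```text
J [-0.09  0.36 -0.54  1.91  0.33  0.89 -2.36] F [-0.   0.1 -1.9]
d_tool(mm) [13.7  4.9 -4.3] turn_tool_x 0.001 (now jaw -1.563) tilt [ 0.087 -0.028 -0.996] pos [0.4939 0.2292 0.0468] w 0.221 t 57.9 j7 -2.36
```

>>> {"name": "play_rows", "arguments": {"increments": "0.004 0.003 -0.0025 0;0.005 0.001 -0.002 0;0.003 0 0 0;0.001 0 0 0;0 0 0 0"}}

```text
clock: 58.4
position: [0.5007, 0.2341, 0.0352]
ee_rot: [0.513, 0.472, -0.482, 0.531]
ft_force: [-0.1, 0.0, -2.8]
grip_width: 0.219
```

```bash
python3 - <<'E'
from meas import *
go([.5575,.2332,.0335],1.578)
s=cam('scene');z=get_obs()['position'][2]-.0308
_,k,y=keys(s,(380,150,60,60))
for a,n in y:
    if n>60: print('pad',n,a,onz(s,a,.008+z)*1e3)
for a,n in k: print('key',n,a,onz(s,a,.020+z)*1e3)
E
```

```text
J [-0.11  0.39 -0.53  1.9   0.35  0.87 -2.38] F [-0.1  0.  -2.8]
d_tool(mm) [ 6.8 56.4  1.3] turn_tool_x 0.000 (now jaw -1.564) tilt [ 0.09  -0.027 -0.996] pos [0.5007 0.2341 0.0352] w 0.219 t 58.4 j7 -2.38
pad 82 [436.19512195 196.48780488] [[578.43687871 268.33958308  12.49195978]]
pad 110 [427.67272727 202.58181818] [[590.37208403 236.5820659   12.49195978]]
key 14 [383.         154.07142857] [[401.72732076 172.99895839  24.49195978]]
key 47 [421.95744681 188.93617021] [[549.72492794 234.30213721  24.49195978]]
```

>>> {"name": "play_rows", "arguments": {"increments": "0.001 0 0.001 0.015;0.001 0.004 0.0005 0;0.0004 0.006 0 0;0.0005 0.006 0 0;0.0005 0.006 0 0"}}

```text
clock: 58.95
position: [0.524, 0.2321, 0.034]
ee_rot: [0.517, 0.468, -0.486, 0.527]
ft_force: [-0.4, 0.7, -2.8]
grip_width: 0.223
```

```bash
python3 - <<'E'
from meas import *
go([.5575,.2332,.0335],1.578)
E
```

```text
J [-0.11  0.43 -0.51  1.85  0.36  0.88 -2.38] F [-0.4  0.7 -2.8]
d_tool(mm) [ 3.5 33.3 -1.4] turn_tool_x -0.016 (now jaw -1.580) tilt [ 0.09  -0.028 -0.996] pos [0.524  0.2321 0.034 ] w 0.223 t 58.95 j7 -2.38
```

>>> {"name": "play_rows", "arguments": {"increments": "0.0008 0.006 -0.0005 -0.006;0.0007 0.006 0 0;0.0006 0.006 0 0;0.0005 0.005 0 0"}}

```text
clock: 59.35
position: [0.5503, 0.2324, 0.0336]
ee_rot: [0.516, 0.469, -0.484, 0.529]
ft_force: [0.1, 0.1, -2.1]
grip_width: 0.219
```

>>> {"name": "play_rows", "arguments": {"increments": "0.0004 0.003 0 0;0.0003 0.003 0 0"}}

```text
clock: 59.55
position: [0.5562, 0.2323, 0.0331]
ee_rot: [0.515, 0.47, -0.485, 0.528]
ft_force: [-18.3, -1.3, 5.0]
grip_width: 0.22
```

>>> {"name": "play_rows", "arguments": {"increments": "0.0002 0.002 0 0;0.0001 0.002 0 0"}}

```text
clock: 59.75
position: [0.5565, 0.2324, 0.0319]
ee_rot: [0.513, 0.471, -0.487, 0.527]
ft_force: [-10.0, -0.4, 1.2]
grip_width: 0.221
```

```bash
python3 - <<'E'
from meas import *
go([.5575,.2332,.0315],1.578)
E
```

```text
J [-0.1   0.49 -0.5   1.76  0.38  0.92 -2.34] F [-10.   -0.4   1.2]
d_tool(mm) [ 0.4  1.  -0.8] turn_tool_x -0.009 (now jaw -1.573) tilt [ 0.082 -0.03  -0.996] pos [0.5565 0.2324 0.0319] w 0.221 t 59.75 j7 -2.34
```

Home against the stop. Release, lift clear, and check.

>>> {"name": "play_rows", "arguments": {"increments": "0.0005 0 0 0;0 0 0 0;0 0 0 0;0 0 0 0;-0.008 -0.0005 0 0;-0.02 0 0 0;-0.03 0 0 0;-0.035 0 0 0;-0.02 -0.01 0 0;0 -0.03 0 0;0 -0.03 0 0;0 -0.02 0 0;0 0 0 0", "hand": 0.2}}

```text
clock: 61.05
position: [0.4557, 0.2375, 0.1477]
ee_rot: [0.516, 0.47, -0.483, 0.529]
ft_force: [0.2, 0.5, -0.6]
grip_width: 0.405
```

```bash
python3 - <<'E'
from meas import *
go([.5575,.2332,.0315],1.578)
s=cam('scene');crop(s,340,130,190,130,4,'pics/p20s.png');cv2.imwrite('pics/p20t.png',cam('top')['img'])
_,k,y=keys(s,(340,150,120,90))
for a,n in k: print('key',n,a,onz(s,a,.020)*1e3)
E
```

```text
J [-0.06  0.16 -0.6   1.9   0.19  1.06 -2.31] F [ 0.2  0.5 -0.6]
d_tool(mm) [125.   90.8   1. ] turn_tool_x -0.009 (now jaw -1.572) tilt [ 0.091 -0.027 -0.996] pos [0.4557 0.2375 0.1477] w 0.405 t 61.05 j7 -2.31
key 53 [379.43396226 152.8490566 ] [[391.36089478 166.20705558  20.        ]]
key 11 [458.45454545 179.45454545] [[546.90428968 351.33610812  20.        ]]
key 48 [428.5 206. ] [[605.26604684 230.7953228   20.        ]]
key 50 [402.92 213.02] [[606.10102029 153.21465211  20.        ]]
key 51 [375.60784314 220.41176471] [[606.66632594  72.06772284  20.        ]]
```

View pics/p20s.png

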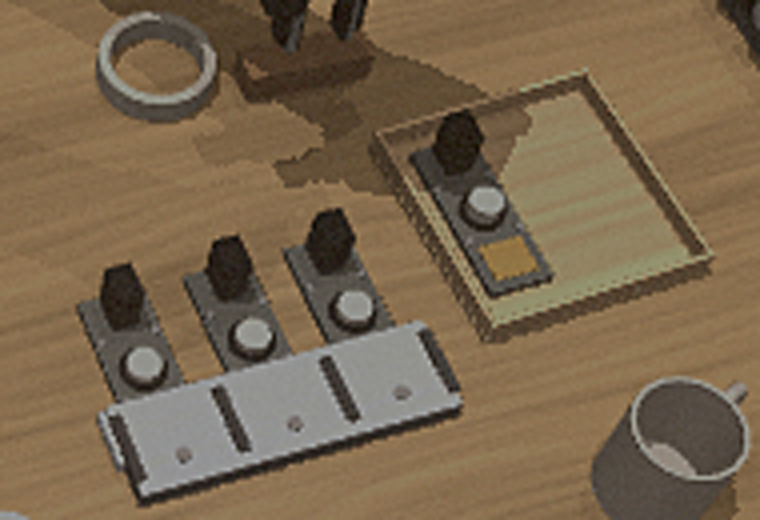

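View pics/p20t.png

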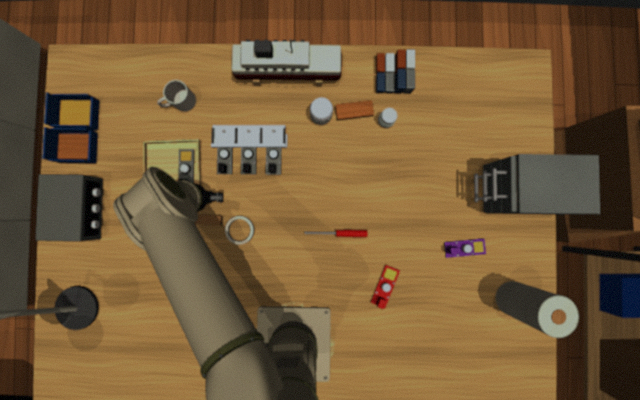

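```bash
python3 -c "
from workcell import workorder; print(workorder.hand_in())"
```

```text
the job is handed in; nothing more can be done
None
```

I tested all four grey modules on the bench and handed the job in at about 61 s of the 210 s. Three were good and are in the rack. One was soft and is in the reject tray. No fifth module was visible.

- **Good modules:** Two of the three gave a clear snap, peaking at about 4 to 4.5 N before the force dropped. The first was pressed with too few force readings to catch its peak, but its force fell to zero and its key looked fully down. Each module stopped against the back of its slot, with 10 to 18 N on the wrist.
- **Soft module:** Its force readings were ambiguous while I pressed it; they briefly looked like a good key. I decided from the picture, where the key stood about 4 mm down, half-way back up. It lies flat in the tray, near the right-hand wall.
- **Last checks:**
  - All three keys in the rack are down and within 1.5 mm of each other lengthwise.
  - Across the slots they sit 1.0, 0.7 and 2.9 mm from the slot centres; the limit is 7 mm.
  - In the last pictures the bystanders and the red and purple look-alikes look where they were at the start; I compared these by eye only.
  - The gripper is clear of everything.
- **Problem on the way:** The tool tilted gradually, up to about 0.19 rad, when some arm joints reached their range limits. I worked it back to between 0.05 and 0.09 rad before finishing.

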